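# Set out the tasting point

## Robot

A 7-joint arm with a two-finger parallel gripper is mounted at the origin on a cart in front of the work surface, level with it; the furniture and walls round the work are solid. World frame = base frame: x ahead of the robot, y to its left, z up, the work surface at z = 0. Lengths are in m, angles in rad, forces in N, time in s.
With the tool pointing down it reaches from about 0.4 to 0.75 m from the base axis. Payload 19.5 kg.
Tool frame: the origin (TCP) lies between the finger pads; the fingertips stand 22 mm ahead of it and the grasp point (between the pads) lies 3 mm ahead of it; z points along the fingers, y is the direction in which the jaws open and shut (so a half turn about z gives the same grasp; the last joint's range is limited). The gripper opens to 85 mm and grips with 20 to 120 N. Pads are 22 mm wide; open, the fingers measure 114 mm over their backs; the gripper's body (76 mm by 85 mm) begins 54 mm behind the grasp point. The pads swing forward as they close: fully open they stand 13 mm farther back than shut.
Start: joints at [-1.294, 0.707, -0.028, 1.485, 0.022, 0.951, -0.075], TCP at [0.18, 0.546, 0.253] pointing down, gripper open.
Joint ranges: [-2.71, 2.71], [-0.32, 2.16], [-1.57, 1.52], [0, 2.45], [-1.46, 4.6], [0, 2.02], [-2.83, 2.83]. Speed limits (rad/s): [1.89, 1.89, 2.57, 2.57, 3.01, 3.01, 3.01].

## Interface

Orientations are given as a rotation vector (axis times angle).
In Python, from plant import r, snapshot, nets gives the robot as it stands.
- The arm moves only by the tool servo_tool, never from a script. Its argument "deltas" is a list that holds one entry, the list of rows, each a list of 5 numbers: the shift along the world's x, y, z in cm, then the turn about the world's z in degrees, then the opening, from -1 (shut) to 1 (fully open). In form: [[[dx, dy, dz, twist, hand], ...]]. A call has 1 to 10 rows; each row is the pose to reach, as a shift and turn from the pose commanded when the call began; what a row does not reach only later rows make up. A row lasts 1/12 s, in which the tool goes at most 41.7 mm and 7.16 degrees, less where a joint would pass 70% of its speed; a pose out of reach is approached as far as the arm can. A call with a gripper value outside its range is refused whole. The fingers move at their own pace and stop on an object; "newtons" is the grip in N (left out, the last holds). Time passes only in rows, so rows that repeat a pose let the fingers close. It gives the time, the measured TCP pose, the force and the opening at its end, in the units of the state.
- r.get_obs(): the state, without advancing time (a new reading comes with each control period).
- snapshot(name): name is "side" or "top" or "wrist"; returns a dict with "img" (400x640x3 uint8, blue, green, red), "intrinsics" (3x3 intrinsics, pixels), "xyz" and "rotation" of the camera in the world. Camera axes: x right, y down, z forward; pixel columns grow to the right and rows downward; lengths in m; the calibration is good to about 2 mm. A picture is of the moment at which its call begins. There is no depth.
- r.hand_in(): hands the job in, once; it reports no verdict.
Trained networks look in the newest picture that a camera, given by its name, has taken for a name from the list of things; names that differ only in an ending like _2 or _b are one class to them, and where a whole thing is asked for, a point or a joint stands for the part that bears it (a point fixed in the world has none). Each returns a list of dicts, best first, with "conf" (0 to 1); they miss things now and then, are a little off and sometimes report something else, mostly with a low value. They report only what shows in the picture. A call takes as long as a camera call. They do not tell look-alikes from the thing itself.
- nets.regions_of(camera, target): "region" (400x640 bool, what is visible of it) and "box" ([left, top, right, bottom] in pixels, round what is visible of it).
The state is a dict: "time_s": time; "joint_positions": joint angles; "joint_velocities": joint speeds; "joint_torque": joint torques, N m; "tcp_pos": TCP position; "tcp_rot": TCP orientation; "contact_force": force on the tool from outside, world axes, zero at the start; "ft_torque": the same for the moment, N m; "grip_width": finger opening in m.
Only numpy, scipy, OpenCV 4.12 (cv2) and the standard library are available. Lean on these libraries where they do the work, as an engineer would, in place of code of your own. Each camera call takes 0.05 s, during which the arm holds its last target.

## Task

Set out the canteen's tasting point round the cork coaster in the middle of the worktop, where the bowl, the steel cup and the glass clip jar already stand and stay. Stand the sample box midway between the bowl and the cup, and after that lay the label roll flat on the box's lid, centred; stand the salt shaker midway between the bowl and the jar, and the kitchen timer midway between the cup and the jar. Everything stands upright on the worktop or lid and is let go, and the small spoon and the ladle lying at the front are left alone.

Things in the scene. Friction and masses are not known exactly. Their poses are not given: they have to be found in the camera images.
- bowl: open steel bowl, 112 mm across, 45 mm high, standing near the cork coaster (another bowl in the far left corner, beyond reach, is not meant); fixed. Origin at the centre of its underside, on the worktop; z up.
- cup: plain steel drinking cup, 76 mm across at the rim, narrower at the foot, 102 mm high; fixed. Origin at the centre of its underside; z up. Bowl, cup and jar stand at the corners of an equal-sided triangle with 280 mm between centres, in any order and turned any way; a flat cork coaster 68 mm across and 3 mm thick lies in its middle.
- jar: glass jar with a wire-clip glass lid and pale contents, 72 mm across, 108 mm high, standing near the cork coaster; fixed. Origin at the centre of its underside; z up.
- box_center (a point): off-white closed food sample box with a snap lid, 69 x 103 x 48 mm, 0.14 kg, loose on the open worktop (boxes, a roll and other things in the far left corner, beyond the clipboard, belong to the room and are not meant). Its point is the box's centre, 24 mm above its underside. x is along the 69 mm width (the way to grip it: 62 mm wide below the lid, the lid 68 mm wide from 38 to 46 mm up), y along the 103 mm length, z up. The lid's flat top is 46 mm above the underside.
- roll_center (a point): roll of paper labels on a cardboard core, lying flat, 60 mm across, 30 mm high, loose. Its point is the centre, 15 mm above its underside; z up along the roll's axis. Grip across the outside.
- salt_center (a point): salt shaker with a rounded steel top and clear waist, 44 mm across, 90 mm high, loose. Its point is the centre, 45 mm above its underside; z up. Grip across the outside.
- timer_center (a point): round off-white wind-up kitchen timer with a bar grip on top, 63 mm across, 56 mm high, loose. Its point is the centre, 28 mm above its underside; z up. Straight-sided up to 24 mm, then narrowing a little up to 45 mm, above which there is only the 8 x 46 mm bar; grip across the round body.
- spoon_a: bystander: small steel spoon, 199 x 40 x 18 mm, lying near the front left edge; loose. Origin under its middle.
- ladle: bystander: steel ladle, 88 x 307 x 54 mm, lying near the front right edge; loose. Origin under its middle.
Things that resemble listed ones, but are neither listed nor needed, are in the scene too. Leave any turquoise look-alike of the part that bears timer_center alone. What is shaped like the part that bears salt_center but purple is not meant.

How it is judged:
By the outcome, as a careful person would: the job done as asked, in the order asked, and still so for the second after the job is handed in, with the robot touching nothing.
It also fails if it takes over 115 s, if anything falls off the work surface, if the arm or the gripper's body presses on something with over 40 N, if the wrist force passes 120 N, or if a joint passes its speed limit or range.

## Working session

There is one attempt and no reset: what is moved stays moved. The work goes in short steps, Python scripts to look and compute and a tool call to move; the robot and the scene stay as the last step left them, time stands still between calls to the robot, and variables do not carry over. Pictures are saved under pics/ and viewed, and the job is handed in when it is done.

Besides the shell and the picture viewer there is one more tool, called after "Request:" in YAML: its name, and indented under it one key for each argument. servo_tool: Moves the arm, as the interface text tells. Its arguments: {"type":"object","properties":{"deltas":{"type":"array"},"newtons":{"type":"number"}},"required":["deltas"]}

```bash
ls; mkdir -p pics; python3 - <<'E'
from plant import r, snapshot, nets
import cv2,numpy as np
o=r.get_obs();print(o['time_s'],o['tcp_pos'],o['tcp_rot'],o['grip_width'])
for n in ['top','side']:
    s=snapshot(n);cv2.imwrite(f'pics/{n}0.png',s['img']);print(n,s['intrinsics'],s['xyz'],s['rotation'])
E
```

```text
pics
0.0 [0.18015115 0.54582446 0.2528387 ] [-4.98680967e-01 -3.10163614e+00  1.59255771e-03] 0.08559990378624782
top [[384.38256404   0.         321.14016705]
 [  0.         384.38256404 195.99703449]
 [  0.           0.           1.        ]] [0.25729242 0.00196699 1.25111299] [-2.18563805  2.01190435 -0.21550001]
side [[378.68025156   0.         316.92186615]
 [  0.         378.68025156 203.21661395]
 [  0.           0.           1.        ]] [ 0.07332074 -0.79638174  0.74714992] [-2.14435614  0.58381129 -0.26330732]
```

View pics/top0.png

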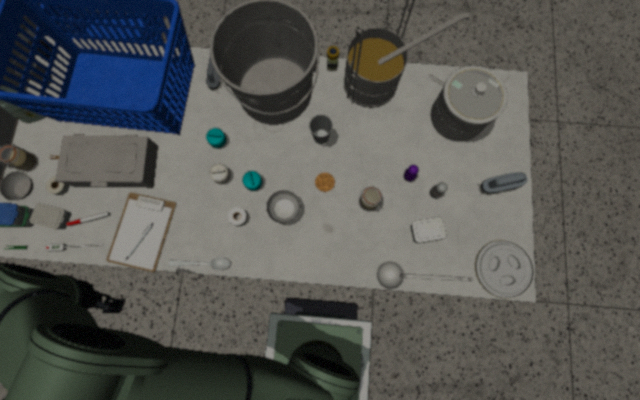

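View pics/side0.png

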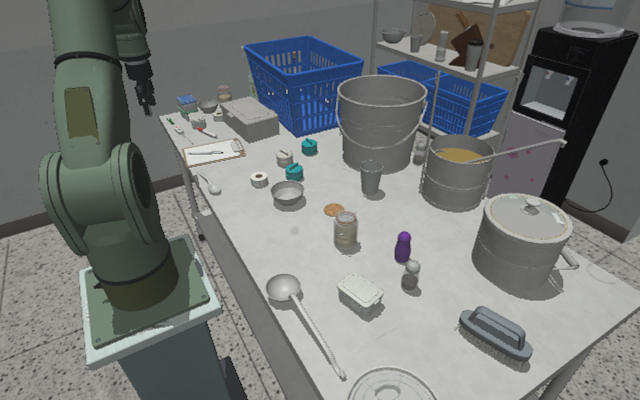

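```bash
cat > h.py <<'E'
from plant import r, snapshot, nets
import cv2,numpy as np
from scipy.optimize import least_squares
def cam(s):
    R=cv2.Rodrigues(np.array(s['rotation'],float))[0]
    return np.array(s['intrinsics']),np.array(s['xyz']),R
def proj(s,P):
    K,c,R=cam(s);q=(np.asarray(P)-c)@R;q=q@K.T;return q[:,:2]/q[:,2:]
def back(s,uv,z):
    K,c,R=cam(s);d=R@np.linalg.inv(K)@np.array([uv[0],uv[1],1.]);return c+d*(z-c[2])/d[2]
t=np.linspace(0,2*np.pi,48,endpoint=False)
def cyl(prof):  # [(z,r)]
    return np.vstack([np.c_[rr*np.cos(t),rr*np.sin(t),0*t+z] for z,rr in prof])
M={'bowl':cyl([(0,.035),(.045,.056)]),'cup':cyl([(0,.028),(.102,.038)]),'jar':cyl([(0,.036),(.09,.036),(.108,.025)]),
'roll_center':cyl([(0,.03),(.03,.03)]),'salt_center':cyl([(0,.022),(.075,.022),(.09,.01)]),'timer_center':cyl([(0,.0315),(.024,.0315),(.045,.028)])}
def fitbox(s,box,m):
    box=np.array(box,float)
    def f(p):
        q=proj(s,m+np.array([p[0],p[1],0]));return np.r_[q.min(0),q.max(0)]-box
    p0=back(s,[(box[0]+box[2])/2,(box[1]+box[3])/2],m[:,2].max()/2)[:2]
    o=least_squares(f,p0);return o.x,o.fun
E
python3 - <<'E'
from h import *
for n in ['top','side']:
    s=snapshot(n)
    print(n,proj(s,[[0,0,0],[.5,0,0]]).round())
    for k in list(M)+['box_center','spoon_a','ladle']:
        for d in nets.regions_of(n,k)[:4]:
            if d['conf']<.2: continue
            b=d['box']
            if k in M:
                x,e=fitbox(s,[b[0],b[1],b[2]+0,b[3]+0],M[k]);print(k,round(d['conf'],2),b,x.round(4),e.round(1))
            else:
                print(k,round(d['conf'],2),b,back(s,[(b[0]+b[2])/2,(b[1]+b[3])/2],.024).round(3))
E
```

```text
top [[316. 368.]
 [329. 206.]]
bowl 0.91 [266.1, 189.1, 303.0, 222.9] [0.4814 0.1431] [ 0.9 -0.3 -0.9  0.3]
cup 0.88 [312.7, 113.5, 331.8, 143.0] [0.7455 0.044 ] [-2.3 -0.5  2.3  0.5]
jar 0.84 [359.0, 185.1, 381.5, 213.9] [ 0.5232 -0.127 ] [-1.7  0.5  1.6 -0.5]
roll_center 0.65 [230.8, 206.2, 249.5, 226.9] [0.4395 0.2868] [-0.8  0.5  0.8 -0.5]
salt_center 0.55 [429.5, 184.5, 451.1, 199.3] [ 0.569 -0.353] [ 0.5 -1.8 -0.5  1.9]
salt_center 0.46 [401.9, 163.9, 418.3, 183.3] [ 0.6226 -0.2535] [-1.1  0.1  1.  -0.1]
timer_center 0.81 [244.9, 169.4, 259.5, 190.0] [0.5656 0.2628] [-2.9 -0.2  3.   0.1]
timer_center 0.74 [205.9, 125.5, 227.0, 147.5] [0.7062 0.4024] [-0.   0.3  0.  -0.3]
timer_center 0.57 [208.4, 164.2, 228.0, 185.0] [0.5737 0.3775] [-1.  -0.1  1.   0.1]
box_center 0.76 [411.0, 216.0, 446.4, 242.6] [ 0.447 -0.323  0.024]
spoon_a 0.81 [168.6, 256.7, 226.5, 271.5] [0.277 0.4   0.024]
ladle 0.86 [377.5, 259.8, 472.8, 289.7] [ 0.303 -0.315  0.024]
side [[145. 287.]
 [314. 223.]]
bowl 0.58 [267.7, 178.4, 305.0, 201.9] [0.4902 0.1669] [ 1.8 -1.4 -1.8  1.4]
cup 0.95 [358.7, 158.3, 384.9, 193.7] [0.7551 0.0584] [ 1.5 -0.2 -1.5  0.3]
jar 0.91 [334.9, 210.4, 355.9, 252.0] [ 0.5285 -0.1289] [-2.8 -1.3  2.6  0.9]
roll_center 0.77 [250.3, 172.2, 269.6, 189.2] [0.4436 0.2889] [ 0.7  0.4 -0.7 -0.3]
salt_center 0.72 [394.4, 234.4, 410.9, 269.0] [ 0.6191 -0.2685] [-1.8  0.6  1.7 -0.7]
timer_center 0.82 [274.0, 150.2, 290.7, 163.2] [0.5808 0.3921] [-0.  -2.5 -0.   2.3]
timer_center 0.66 [286.4, 164.5, 301.6, 182.2] [0.5643 0.2602] [-1.3 -0.9  1.3  0.8]
timer_center 0.6 [302.4, 140.3, 320.2, 158.0] [0.7049 0.384 ] [ 0.9  0.3 -0.9 -0.2]
box_center 0.73 [340.0, 268.3, 381.3, 323.1] [ 0.448 -0.322  0.024]
spoon_a 0.46 [196.6, 171.0, 220.9, 191.8] [0.283 0.367 0.024]
ladle 0.55 [264.6, 277.4, 347.2, 380.9] [ 0.29  -0.337  0.024]
```

```bash
python3 - <<'E'
from h import *
s=snapshot('wrist');o=r.get_obs();cv2.imwrite('pics/w0.png',s['img'])
T=cv2.Rodrigues(o['tcp_rot'])[0];K,c,R=cam(s)
print(T.round(3));print('cam in tool',(T.T@(c-o['tcp_pos'])).round(4),(T.T@R).round(3),K[0,0])
for n,bx in [('top',(190,100,460,250)),('side',(230,120,440,330))]:
    s=snapshot(n);i=s['img'][bx[1]:bx[3],bx[0]:bx[2]];f=800/i.shape[1] if n=='top' else 2.85
    cv2.imwrite(f'pics/{n}crop.png',cv2.resize(i,None,fx=f if f<3 else 2.96,fy=f if f<3 else 2.96,interpolation=cv2.INTER_CUBIC))
E
```

```text
[[-0.95   0.314 -0.   ]
 [ 0.314  0.95  -0.   ]
 [ 0.    -0.    -1.   ]]
cam in tool [ 7.12e-02 -1.00e-04 -1.21e-01] [[ 0.001 -0.959 -0.282]
 [ 1.     0.     0.001]
 [-0.001 -0.282  0.959]] 343.24712567065063
```

View pics/w0.png

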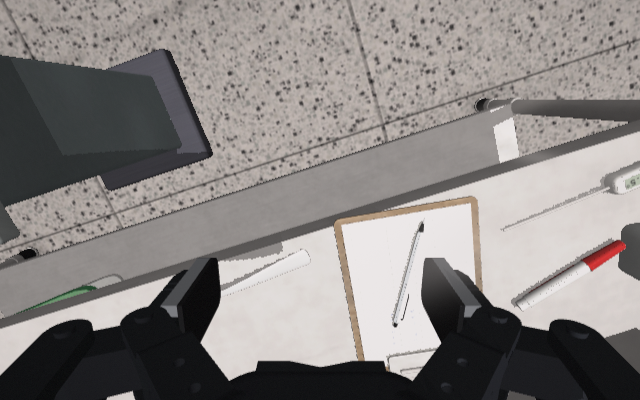

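View pics/topcrop.png

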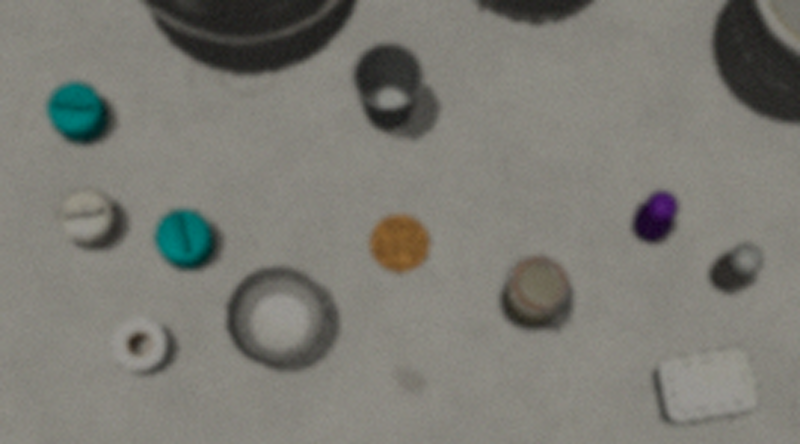

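View pics/sidecrop.png

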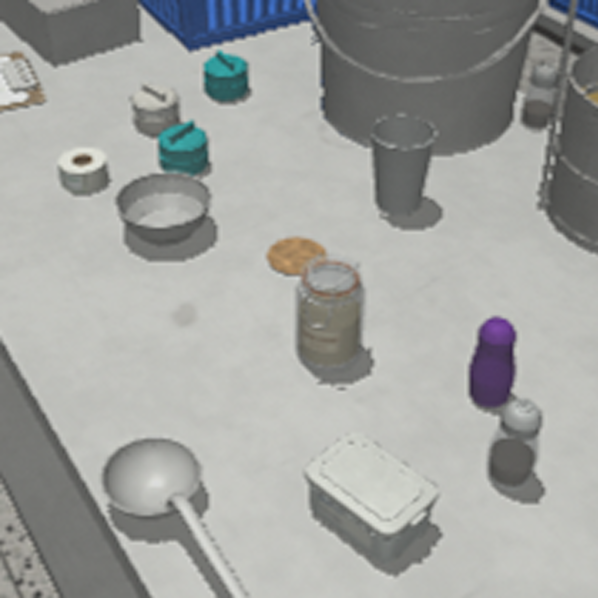

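Request:
servo_tool:
  deltas:
    - [[4, -2.5, 0, 0, 1], [8, -5, 1, 0, 1], [12, -7.5, 2, 0, 1], [16, -10, 3, 0, 1], [20, -12.5, 4, 0, 1], [24, -15, 5, 0, 1], [28, -18, 5, 0, 1], [32, -20, 5, 0, 1], [32, -20, 5, 0, 1], [32, -20, 5, 0, 1]]

```text
time_s: 2.08
tcp_pos: [0.5057, 0.3406, 0.3032]
tcp_rot: [0.509, 3.097, -0.004]
contact_force: [-0.4, -2.4, -0.1]
grip_width: 0.0854
```

```bash
cat >> h.py <<'E'
def look(tag,keys,n='wrist'):
    s=snapshot(n);cv2.imwrite(f'pics/{tag}.png',s['img']);o=r.get_obs();print(o['time_s'],np.round(o['tcp_pos'],4),np.round(o['joint_positions'],2))
    for k in keys:
        for d in nets.regions_of(n,k)[:4]:
            if d['conf']<.25: continue
            b=d['box'];reg=d['region'].astype(np.uint8)
            if k in M:
                x,e=fitbox(s,b,M[k]);print(k,round(d['conf'],2),np.round(b),x.round(4),e.round(1), 'mask', fitmask(s,reg,M[k],x))
            else: print(k,round(d['conf'],2),np.round(b))
    return s
def fitmask(s,reg,m,x0):
    from scipy.optimize import minimize
    def iou(p):
        q=proj(s,m+np.array([p[0],p[1],0]));h=cv2.convexHull(q.astype(np.float32))
        im=np.zeros(reg.shape,np.uint8);cv2.fillConvexPoly(im,np.round(h*16).astype(np.int32),1,shift=4)
        return -(im&reg).sum()/max(1,(im|reg).sum())
    o=minimize(iou,x0,method='Nelder-Mead',options=dict(initial_simplex=np.array([x0,x0+[.01,0],x0+[0,.01]]),xatol=2e-4,fatol=1e-4))
    return o.x.round(4),round(-o.fun,3)
E
python3 - <<'E'
from h import *
look('w1',['timer_center','roll_center','bowl'])
E
```

```text
2.1333 [0.5042 0.3421 0.3029] [-0.62  0.72 -0.07  1.26  0.05  1.16  0.56]
timer_center 0.92 [386. 259. 424. 317.] [0.7019 0.392 ] [-8.   0.3  7.3  0.1] mask (array([0.8163, 0.4052]), np.float64(-0.0))
timer_center 0.84 [248. 197. 299. 252.] [0.5631 0.2596] [-0.6 -1.3  0.7  1.3] mask (array([0.5768, 0.3408]), np.float64(-0.0))
timer_center 0.75 [337. 183. 392. 241.] [0.5834 0.3719] [ 1.3 -0.1 -1.2  0. ] mask (array([0.5972, 0.4531]), np.float64(-0.0))
roll_center 0.79 [241.  95. 292. 149.] [0.4431 0.2967] [-1.9 -0.4  2.   0.6] mask (array([0.4694, 0.3554]), np.float64(-0.0))
bowl 0.84 [106. 152. 206. 247.] [0.4855 0.1477] [ 0.7  0.6 -0.7 -0.8] mask (array([0.5999, 0.1608]), np.float64(-0.0))h.py:37: RuntimeWarning: overflow encountered in scalar negative
  return -(im&reg).sum()/max(1,(im|reg).sum())
```

View pics/w1.png

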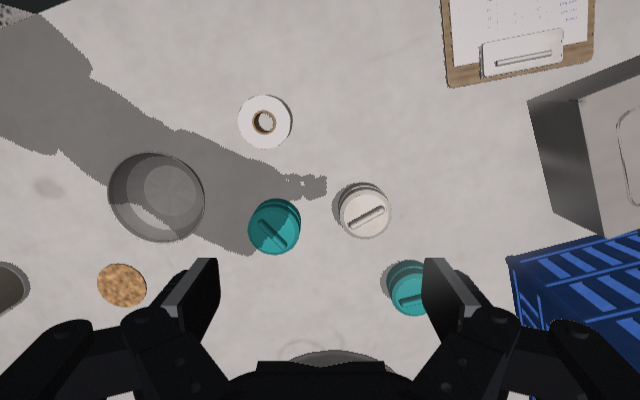

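```bash
sed -i 's/return -(im&reg).sum()/return -float((im\&reg).sum())/' h.py
python3 - <<'E'
from h import *
look('w1b',['timer_center','roll_center','bowl'])
look('t1b',['timer_center','roll_center','bowl','cup','jar'],'top')
look('s1b',['timer_center','roll_center','bowl','cup','jar'],'side')
E
```

```text
2.3333 [0.4993 0.3468 0.3032] [-0.63  0.71 -0.07  1.27  0.05  1.16  0.55]
timer_center 0.95 [381. 265. 430. 322.] [0.7024 0.3988] [-2.3 -0.4  2.1  0.5] mask (array([0.7043, 0.3992]), np.float64(0.815))
timer_center 0.94 [334. 188. 387. 252.] [0.5848 0.3712] [ 0.6  2.9 -0.6 -2.9] mask (array([0.5826, 0.371 ]), np.float64(0.957))
timer_center 0.67 [243. 204. 296. 258.] [0.5625 0.2587] [ 0.1 -1.8 -0.1  1.8] mask (array([0.566 , 0.2601]), np.float64(0.968))
roll_center 0.77 [237. 104. 288. 156.] [0.4433 0.2955] [-2.  -1.1  2.1  1.3] mask (array([0.4432, 0.2953]), np.float64(0.813))
bowl 0.68 [104. 158. 202. 249.] [0.4838 0.1489] [-0.2 -0.7  0.2  0.9] mask (array([0.4828, 0.1481]), np.float64(0.982))
bowl 0.46 [336. 188. 387. 248.] [0.5786 0.3712] [-22.  -12.9  21.9  17. ] mask (array([0.5933, 0.3637]), np.float64(0.362))
2.5333 [0.4996 0.3466 0.3034] [-0.63  0.71 -0.07  1.27  0.05  1.16  0.55]
timer_center 0.86 [244. 169. 259. 190.] [0.5653 0.265 ] [-3.1  0.3  3.2 -0.3] mask (array([0.5656, 0.2613]), np.float64(0.953))
timer_center 0.7 [206. 126. 225. 146.] [0.7092 0.4058] [-1.5 -0.7  1.
[... 1172 characters left out ...]
0.5788 0.3924] [ 0.1 -0.1 -0.1  0.1] mask (array([0.5819, 0.3838]), np.float64(0.903))
roll_center 0.56 [250. 171. 269. 187.] [0.4461 0.3003] [ 0.9  0.1 -0.9 -0.1] mask (array([0.442 , 0.2984]), np.float64(0.875))
roll_center 0.45 [358. 160. 384. 196.] [0.7852 0.0947] [ 3.7 10.  -3.6 -9. ] mask (array([0.7851, 0.0949]), np.float64(0.427))
bowl 0.72 [265. 180. 304. 206.] [0.4763 0.1529] [ 2.  -0.3 -2.   0.5] mask (array([0.4835, 0.1509]), np.float64(0.938))
cup 0.9 [360. 160. 382. 192.] [0.7523 0.0604] [-0.7 -1.8  0.6  1.6] mask (array([0.7492, 0.054 ]), np.float64(0.92))
jar 0.58 [333. 211. 355. 253.] [ 0.5229 -0.1315] [-2.1 -1.1  2.1  0.8] mask (array([ 0.5309, -0.1216]), np.float64(0.856))
```

Request:
servo_tool:
  deltas:
    - [[3, 1, -2, 0, 1], [6, 2, -4, 0, 1], [8.2, 2.5, -6, 0, 1], [8.2, 2.5, -8, 0, 1], [8.2, 2.5, -9, 0, 1], [8.2, 2.5, -9, 0, 1], [8.2, 2.5, -9, 0, 1]]

```text
time_s: 3.67
tcp_pos: [0.5819, 0.3712, 0.2142]
tcp_rot: [0.498, 3.102, 0.0]
contact_force: [0.2, -0.4, 1.3]
grip_width: 0.0854
```

```bash

python3 - <<'E'
from h import *
look('w2',['timer_center','roll_center'])
E
```

```text
3.7167 [0.5821 0.3713 0.2149] [-0.59  0.95 -0.07  1.03  0.06  1.17  0.6 ]
timer_center 0.9 [354. 247. 422. 316.] [0.7055 0.4031] [ 0.5 -2.4 -0.4  2.4] mask (array([0.7064, 0.401 ]), np.float64(0.934))
timer_center 0.77 [284. 141. 357. 217.] [0.5825 0.3717] [ 2.3  1.7 -2.3 -1.8] mask (array([0.5818, 0.3706]), np.float64(0.974))
timer_center 0.69 [164. 165. 241. 236.] [0.5676 0.2593] [-0.7 -1.4  0.8  1.4] mask (array([0.5653, 0.2587]), np.float64(0.954))
roll_center 0.94 [143.  13. 224.  89.] [0.4428 0.295 ] [-1.  -1.4  1.1  1.8] mask (array([0.4428, 0.295 ]), np.float64(0.923))
```

View pics/w2.png

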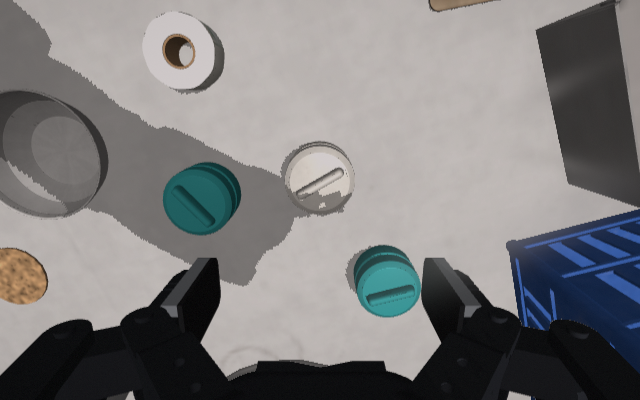

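Request:
servo_tool:
  deltas:
    - [[0, 0, -4, 0, 1], [0, 0, -8, 0, 1], [0, 0, -12, 0, 1], [0, 0, -15, 0, 1], [0, 0, -17, 0, 1], [0, 0, -18.6, 0, 1], [0, 0, -18.6, 0, 1], [0, 0, -18.6, 0, 1]]
  newtons: 30

```text
time_s: 4.48
tcp_pos: [0.5825, 0.3713, 0.0282]
tcp_rot: [0.499, 3.101, 0.001]
contact_force: [-0.3, -1.2, 0.1]
grip_width: 0.0853
```

Request:
servo_tool:
  deltas:
    - [[0, 0, 0, 0, 0], [0, 0, 0, 0, -1], [0, 0, 0, 0, -1], [0, 0, 0, 0, -1], [0, 0, 0, 0, -1], [0, 0, 0, 0, -1], [0, 0, 0, 0, -1]]

```text
time_s: 5.07
tcp_pos: [0.583, 0.3715, 0.0292]
tcp_rot: [0.499, 3.1, 0.003]
contact_force: [-2.5, -2.0, 9.0]
grip_width: 0.0617
```

Request:
servo_tool:
  deltas:
    - [[0, 0, 3, 0, -1], [0, 0, 7, 0, -1], [0, 0, 11, 0, -1], [0, -2, 15, 0, -1], [-1, -6, 19, 0, -1], [-2, -10, 22, 0, -1], [-4, -14, 24, 0, -1], [-6, -18, 26, 0, -1], [-8, -22, 28, 0, -1], [-10, -26, 28, 0, -1]]

```text
time_s: 5.9
tcp_pos: [0.5029, 0.1532, 0.2987]
tcp_rot: [0.498, 3.099, 0.003]
contact_force: [2.0, -0.9, -1.2]
grip_width: 0.0616
```

Request:
servo_tool:
  deltas:
    - [[0, -4, 0, 0, -1], [0, -8, 0, 0, -1], [0, -10, 0, 0, -1], [0, -10, 0, 0, -1], [0, -10, 0, 0, -1], [0, -10, 0, 0, -1]]

```text
time_s: 6.4
tcp_pos: [0.5036, 0.055, 0.2967]
tcp_rot: [0.498, 3.101, 0.001]
contact_force: [0.3, -0.2, -1.3]
grip_width: 0.0618
```

```bash

python3 - <<'E'
from h import *
M['coaster']=cyl([(0,.034),(.003,.034)])
s=look('w3',['bowl','jar','cup','salt_center'])
print(r.get_obs()['grip_width'])
for n in ['wrist','top','side']:
    s=snapshot(n)
    h=cv2.cvtColor(s['img'],cv2.COLOR_BGR2HSV)
    m=((h[...,0]>8)&(h[...,0]<22)&(h[...,1]>90)).astype(np.uint8)
    q=proj(s,[[.584,.02,0]])[0]
    nn,l,st,c=cv2.connectedComponentsWithStats(cv2.morphologyEx(m,cv2.MORPH_CLOSE,np.ones((3,3))))
    for i in range(1,nn):
        if st[i,4]>40 and np.hypot(*(c[i]-q))<60:
            print(n,st[i],c[i],back(s,c[i],.003), fitmask(s,(l==i).astype(np.uint8),M['coaster'],back(s,c[i],.003)[:2]))
E
```

```text
6.45 [0.5035 0.0553 0.2965] [-0.11  0.55 -0.12  1.66  0.08  0.94  1.  ]
bowl 0.66 [345.  68. 449. 174.] [0.4851 0.1469] [-1.  -0.8  1.   1. ] mask (array([0.4838, 0.1468]), np.float64(0.973))
jar 0.9 [121. 199. 217. 290.] [ 0.5338 -0.1347] [ 1.   1.7 -1.2 -1.6] mask (array([ 0.5304, -0.1314]), np.float64(0.905))
cup 0.98 [356. 332. 402. 370.] [0.7381 0.0481] [-10.5 -31.3  10.5  29.6] mask (array([0.8013, 0.0552]), np.float64(0.249))
salt_center 0.64 [  1. 292.  79. 352.] [ 0.5829 -0.3444] [-1.6 -3.   1.9  2.8] mask (array([ 0.5789, -0.3508]), np.float64(0.851))
0.06112760182154423
side [324 204  20  12 157] [332.40764331 208.79617834] [0.58437412 0.02857349 0.003     ] (array([0.5888, 0.0318]), np.float64(0.633))
```

View pics/w3.png

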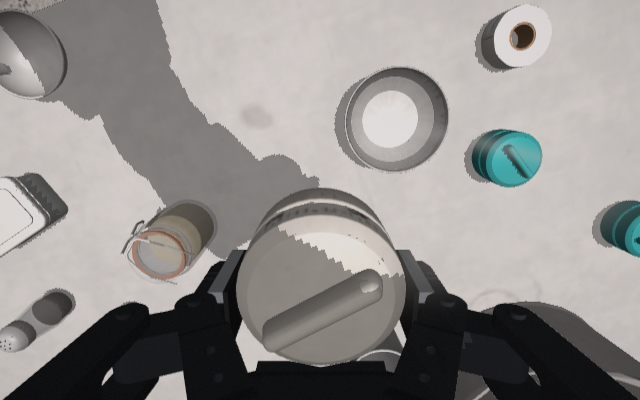

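```bash

python3 - <<'E'
from h import *
M['coaster']=cyl([(0,.034),(.003,.034)])
for n,f in [('top','top0'),('side','side0')]:
    s=snapshot(n);img=cv2.imread(f'pics/{f}.png')
    h=cv2.cvtColor(img,cv2.COLOR_BGR2HSV)
    m=((h[...,0]>4)&(h[...,0]<25)&(h[...,1]>60)).astype(np.uint8)
    q=proj(s,[[.586,.022,0]])[0]
    nn,l,st,c=cv2.connectedComponentsWithStats(cv2.morphologyEx(m,cv2.MORPH_CLOSE,np.ones((3,3))))
    for i in range(1,nn):
        if st[i,4]>40 and np.hypot(*(c[i]-q))<60:
            print(n,st[i],c[i],back(s,c[i],.003), fitmask(s,(l==i).astype(np.uint8),M['coaster'],back(s,c[i],.003)[:2]))
B=[[.4838,.1468],[.4828,.1481],[.4822,.1453],[.4835,.1509]];C=[[.7452,.0496],[.7492,.054]];J=[[.5304,-.1314],[.5284,-.1297],[.5309,-.1216]]
wB=[3,2,1,.7];wC=[1,.7];wJ=[3,.7,.7]
def tri(p):
    a=p[2]+np.array([0,2,4])*np.pi/3; return p[:2]+.28/3**.5*np.c_[np.cos(a),np.sin(a)]
def f(p):
    T=tri(p) # order bowl, ?
    return np.concatenate([np.ravel((T[i]-np.array(X))*np.array(w)[:,None]) for i,X,w in [(0,B,wB),(1,J,wJ),(2,C,wC)]]+[2*(p[:2]-[.586,.0225])*0])
o=least_squares(f,[.586,.022,2.26]);T=tri(o.x);print(o.x,T.round(4),o.cost,(f(o.x)*1e3).round(1))
print('box',(T[0]+T[2])/2,'salt',(T[0]+T[1])/2,'timer',(T[1]+T[2])/2)
E
```

```text
top [315 172  20  20 325] [324.46461538 181.62153846] [0.58250792 0.02318924 0.003     ] (array([0.5834, 0.0231]), np.float64(0.953))
top [362 187  13  22  84] [366.92857143 199.78571429] [ 0.53203854 -0.1222339   0.003     ] (array([ 0.5381, -0.13  ]), np.float64(0.235))
side [324 203  20  15 195] [333.2974359  209.16923077] [0.58577911 0.02539676 0.003     ] (array([0.5859, 0.0254]), np.float64(0.767))
[0.586588   0.02204293 2.26301836] [[ 0.4834  0.1465]
 [ 0.5304 -0.1295]
 [ 0.746   0.0492]] 5.400233874799118e-05 [-1.2 -0.9  1.2 -3.2  1.2  1.2 -0.1 -3.1  0.   5.6  1.4  0.1 -0.3 -5.6
  0.8 -0.4 -2.3 -3.4  0.  -0. ]
box [0.61468154 0.09783268] salt [0.50690538 0.00847778] timer [ 0.63817708 -0.04018166]
```

Request:
servo_tool:
  deltas:
    - [[3, -2.5, 0, 0, -1], [6, -5, -2, 0, -1], [9, -7.5, -4, 0, -1], [12, -9.5, -7, 0, -1], [13.5, -9.5, -10, 0, -1], [13.5, -9.5, -13, 0, -1], [13.5, -9.5, -15, 0, -1], [13.5, -9.5, -15, 0, -1], [13.5, -9.5, -15, 0, -1]]

```text
time_s: 7.65
tcp_pos: [0.6384, -0.0406, 0.1461]
tcp_rot: [-0.498, -3.101, 0.0]
contact_force: [-0.4, 0.4, -0.4]
grip_width: 0.0612
```

```bash

python3 - <<'E'
from h import *
s=look('w4',['jar','cup','bowl'])
look('t4',['timer_center'],'top')
E
```

```text
7.7 [ 0.6389 -0.0406  0.1473] [ 0.06  0.93 -0.11  1.34  0.11  0.87  1.18]
jar 0.71 [  0.  20. 205. 164.] [ 0.533  -0.1298] [-3.4 -3.3  5.8  4.9] mask (array([ 0.5287, -0.1322]), np.float64(0.91))
cup 0.83 [430. 250. 591. 400.] [0.7433 0.0505] [-3.8 -8.5  2.5  7.7] mask (array([0.7477, 0.049 ]), np.float64(0.348))
7.9 [ 0.639  -0.0407  0.1476] [ 0.06  0.93 -0.11  1.34  0.11  0.87  1.18]
timer_center 0.72 [203. 127. 225. 147.] [0.705  0.4102] [ 0.5 -0.6 -0.6  0.6] mask (array([0.7062, 0.4035]), np.float64(0.847))
timer_center 0.55 [243. 170. 262. 193.] [0.5604 0.2622] [-0.7  1.2  0.7 -1.2] mask (array([0.565, 0.261]), np.float64(0.941))
```

View pics/w4.png

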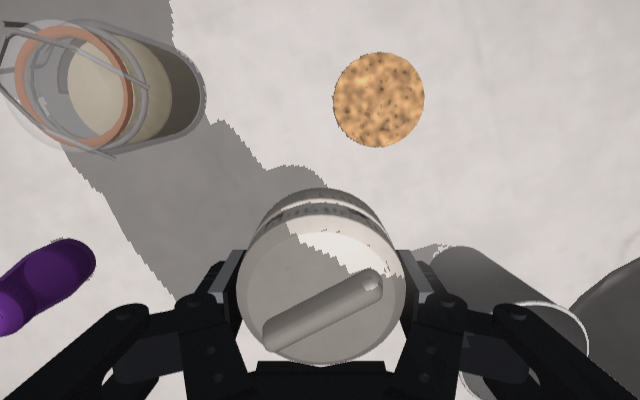

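```bash

python3 - <<'E'
from h import *
s=snapshot('wrist');print(back(s,[378.7,100],.003))
E
```

```text
[0.58564863 0.022708   0.003     ]
```

Request:
servo_tool:
  deltas:
    - [[0, 0, -4, 0, -1], [0, 0, -8, 0, -1], [0, 0, -10, 0, -1], [0, 0, -11, 0, -1], [0, 0, -11.5, 0, -1], [0, 0, -11.8, 0, -1], [0, 0, -11.8, 0, -1]]

```text
time_s: 8.58
tcp_pos: [0.6393, -0.0408, 0.0296]
tcp_rot: [0.499, 3.1, -0.0]
contact_force: [0.5, -0.4, -0.4]
grip_width: 0.0612
```

Request:
servo_tool:
  deltas:
    - [[-0.1, 0, 0, 0, -1], [-0.1, 0, -0.2, 0, -1], [-0.1, 0, -0.2, 0, -1], [-0.1, 0, -0.2, 0, -1]]

```text
time_s: 8.92
tcp_pos: [0.6389, -0.0408, 0.0281]
tcp_rot: [0.498, 3.098, 0.001]
contact_force: [-0.1, -0.4, 12.8]
grip_width: 0.0616
```

Request:
servo_tool:
  deltas:
    - [[0, 0, 0, 0, -0.2], [0, 0, 0, 0, 0.1], [0, 0, 0, 0, 0.5], [0, 0, 0, 0, 1], [0, 0, 0, 0, 1], [0, 0, 3, 0, 1], [0, 0, 7, 0, 1], [0, 0, 11, 0, 1], [0, 0, 15, 0, 1], [0, 0, 17, 0, 1]]

```text
time_s: 9.75
tcp_pos: [0.6385, -0.0407, 0.201]
tcp_rot: [0.498, 3.097, 0.001]
contact_force: [0.5, -0.4, 1.1]
grip_width: 0.0851
```

Request:
servo_tool:
  deltas:
    - [[0, 0, 3, 0, 1], [-1, -4, 5, -7, 1], [-2, -8, 7, -14, 1], [-3, -12, 8, -21, 1], [-4, -16, 8, -28, 1], [-5, -20, 8, -35, 1], [-6.5, -24, 8, -42, 1], [-7.5, -26.5, 8, -45, 1], [-7.5, -26.5, 8, -45, 1], [-7.5, -26.5, 8, -45, 1]]

```text
time_s: 10.58
tcp_pos: [0.5615, -0.3075, 0.2761]
tcp_rot: [-1.652, -2.672, 0.001]
contact_force: [-0.3, 0.5, 0.2]
grip_width: 0.0856
```

```bash

python3 - <<'E'
from h import *
look('w5',['salt_center','timer_center','box_center','jar'])
E
```

```text
10.6333 [ 0.5624 -0.3058  0.2761] [ 0.42  0.8   0.07  1.18 -0.05  1.17  0.96]
salt_center 0.97 [372. 131. 428. 181.] [ 0.6263 -0.2564] [-0.9 -1.9  0.7  1.7] mask (array([ 0.6259, -0.2581]), np.float64(0.782))
salt_center 0.64 [299. 185. 338. 239.] [ 0.5801 -0.3482] [-2.8 -2.6  2.8  2.4] mask (array([ 0.5766, -0.3439]), np.float64(0.795))
box_center 0.75 [174.  73. 259. 181.]
```

View pics/w5.png

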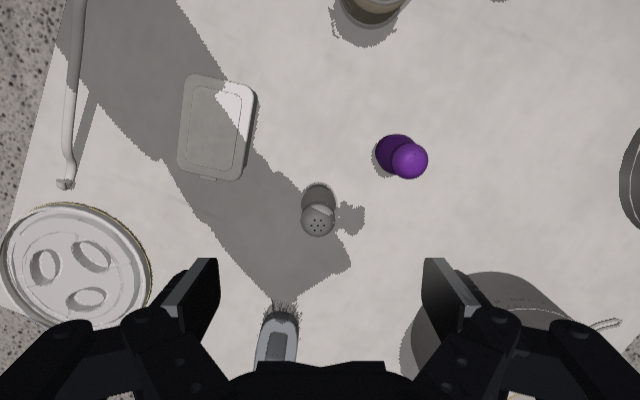

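```bash

python3 - <<'E'
from h import *
s=snapshot('wrist');img=s['img'];c=img[165:260,280:375];cv2.imwrite('pics/c5.png',cv2.resize(c,None,fx=6,fy=6,interpolation=cv2.INTER_CUBIC))
c=img[60:195,160:275];cv2.imwrite('pics/c5b.png',cv2.resize(c,None,fx=4.4,fy=4.4,interpolation=cv2.INTER_CUBIC))
print(back(s,[318,221],.075),back(s,[318,199],.0))
E
```

```text
[ 0.581645   -0.34534455  0.075     ] [ 0.58075232 -0.34455488  0.        ]
```

View pics/c5.png

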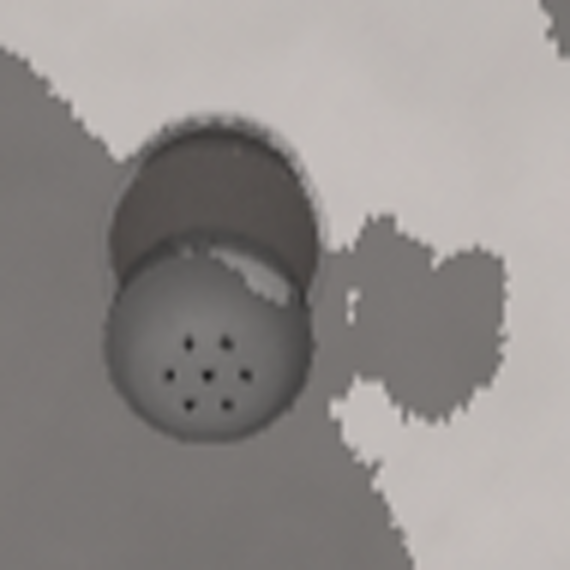

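View pics/c5b.png

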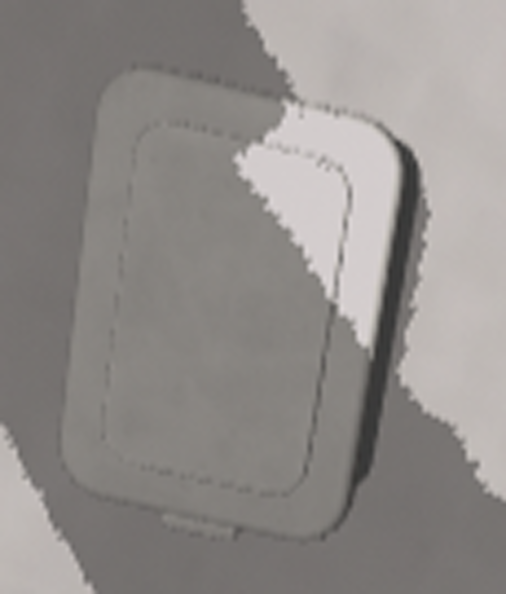

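```bash

python3 - <<'E'
from h import *
s=snapshot('wrist')
print(back(s,[314.7,227.5],.09),back(s,[315.2,221.7],.072),back(s,[315.8,202],0))
P=lambda u,v,z=.046:back(s,[160+u/4.4,60+v/4.4],z)[:2]
l,rr,t_,b=P(80,285),P(377,335),P(250,95),P(200,512)
print((l+rr)/2,(t_+b)/2,np.linalg.norm(rr-l),np.linalg.norm(t_-b),np.degrees(np.arctan2(*(rr-l)[::-1])),np.degrees(np.arctan2(*(t_-b)[::-1])))
e1=P(62,470)-P(100,110);e2=P(345,510)-P(400,160);print([np.degrees(np.arctan2(*e[::-1])) for e in (e1,e2)])
o=r.get_obs();print(o['tcp_pos'],o['tcp_rot'],o['time_s'])
E
```

```text
[ 0.57935198 -0.34796487  0.09      ] [ 0.57984521 -0.34843912  0.072     ] [ 5.79981180e-01 -3.49314832e-01 -5.55111512e-17]
[ 0.44757173 -0.31677345] [ 0.44663363 -0.31758291] 0.06781709187449159 0.09574246886072595 17.31459954855618 104.91692339177705
[np.float64(-75.76347988568072), np.float64(-75.60579248346231)]
[ 0.56288194 -0.30495939  0.276102  ] [1.64603398e+00 2.67582508e+00 1.20217739e-04] 10.9333
```

Request:
servo_tool:
  deltas:
    - [[1.7, -4.3, -3, 0, 1], [1.7, -4.3, -6, 0, 1], [1.7, -4.3, -10, 0, 1], [1.7, -4.3, -14, 0, 1], [1.7, -4.3, -14, 0, 1], [1.7, -4.3, -14, 0, 1]]

```text
time_s: 11.43
tcp_pos: [0.5794, -0.3482, 0.1359]
tcp_rot: [-1.646, -2.673, 0.0]
contact_force: [0.2, 0.2, 1.9]
grip_width: 0.0851
```

```bash

python3 - <<'E'
from h import *
look('w6',['salt_center'])
E
```

```text
11.4833 [ 0.5802 -0.3488  0.138 ] [ 0.47  1.01  0.05  1.19 -0.06  0.95  1.  ]
salt_center 0.87 [289. 171. 354. 261.] [ 0.58  -0.347] [-6.7 -4.2  6.7  4. ] mask (array([ 0.5769, -0.3438]), np.float64(0.785))
```

View pics/w6.png

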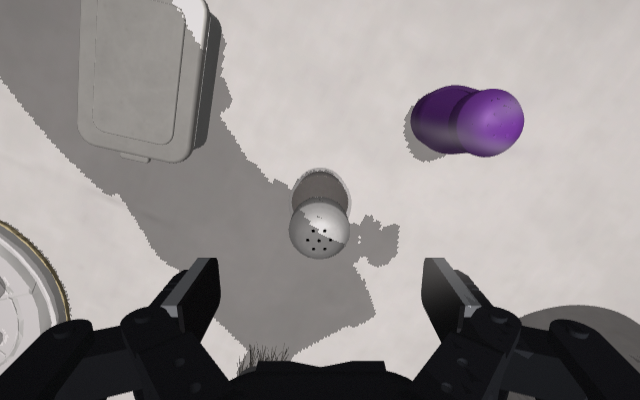

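```bash

python3 - <<'E'
from h import *
s=snapshot('wrist');print(back(s,[319,241],.09), back(s,[320,191],0),r.get_obs()['tcp_pos'])
E
```

```text
[ 0.58105991 -0.35040542  0.09      ] [ 0.5800159  -0.34691736  0.        ] [ 0.58062308 -0.3491306   0.13909238]
```

Request:
servo_tool:
  deltas:
    - [[0, 0, -3, 0, 1], [0, 0, -5, 0, 1], [0, 0, -7, 0, 1], [0, 0, -8, 0, 1], [0, 0, -8, 0, 1], [0, 0, -8, 0, 1]]

```text
time_s: 12.08
tcp_pos: [0.5802, -0.349, 0.0576]
tcp_rot: [1.647, 2.674, -0.0]
contact_force: [0.2, 0.1, 0.2]
grip_width: 0.0853
```

Request:
servo_tool:
  deltas:
    - [[0, 0, 0, 0, 0], [0, 0, 0, 0, -1], [0, 0, 0, 0, -1], [0, 0, 0, 0, -1], [0, 0, 0, 0, -1], [0, 0, 0, 0, -1], [0, 0, 0, 0, -1], [0, 0, 0, 0, -1]]

```text
time_s: 12.75
tcp_pos: [0.5798, -0.3489, 0.0569]
tcp_rot: [1.647, 2.674, -0.0]
contact_force: [-1.3, 1.6, 9.4]
grip_width: 0.0379
```

Request:
servo_tool:
  deltas:
    - [[0, 0, 3, 0, -1], [0, 0, 7, 0, -1], [0, 0, 11, 0, -1], [-0.5, 2, 15, 0, -1], [-1, 6, 18, 0, -1], [-2, 10, 20, 0, -1], [-3, 14, 20, 0, -1], [-4, 18, 20, 0, -1], [-5, 22, 20, 0, -1], [-6, 26, 20, 0, -1]]

```text
time_s: 13.58
tcp_pos: [0.5216, -0.0989, 0.2566]
tcp_rot: [1.648, 2.674, 0.001]
contact_force: [2.1, -0.1, -1.4]
grip_width: 0.0384
```

Request:
servo_tool:
  deltas:
    - [[-0.5, 4, 0, 0, -1], [-1, 8, 0, 0, -1], [-1.3, 9.7, 0, 0, -1], [-1.3, 9.7, 0, 0, -1], [-1.3, 9.7, 0, 0, -1], [-1.3, 9.7, 0, 0, -1]]

```text
time_s: 14.08
tcp_pos: [0.5096, -0.0044, 0.2562]
tcp_rot: [1.648, 2.674, -0.001]
contact_force: [-0.7, -0.3, -0.9]
grip_width: 0.0379
```

```bash

python3 - <<'E'
from h import *
s=look('w7',['bowl','jar','cup'])
E
```

```text
14.1333 [ 0.5096 -0.0046  0.2561] [-0.12  0.61  0.11  1.72 -0.09  0.82  0.5 ]
bowl 0.63 [310.   1. 436.  79.] [0.4997 0.121 ] [  0.3 -26.6  -0.3  32.6] mask (array([0.4823, 0.1479]), np.float64(0.988))
jar 0.42 [270. 328. 280. 344.] [ 0.5512 -0.1804] [-28.2 -49.8  35.3  46.1] mask (array([ 0.5447, -0.1301]), np.float64(0.011))
```

View pics/w7.png

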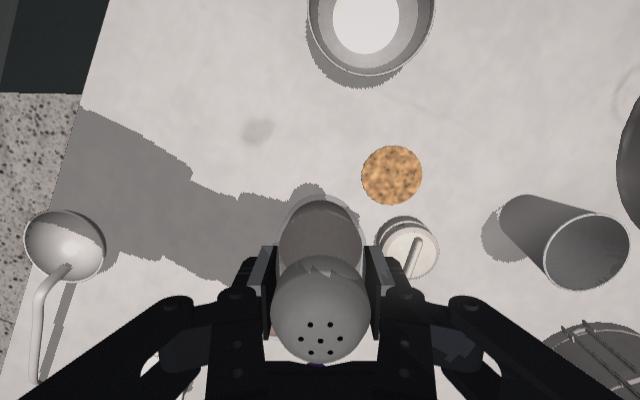

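Request:
servo_tool:
  deltas:
    - [[-0.2, 1.3, -4, 0, -1], [-0.2, 1.3, -8, 0, -1], [-0.2, 1.3, -12, 0, -1], [-0.2, 1.3, -16, 0, -1], [-0.2, 1.3, -18, 0, -1], [-0.2, 1.3, -19, 0, -1], [-0.2, 1.3, -19.6, 0, -1], [-0.2, 1.3, -19.6, 0, -1], [-0.2, 1.3, -19.6, 0, -1]]

```text
time_s: 15.03
tcp_pos: [0.5081, 0.0093, 0.0611]
tcp_rot: [1.647, 2.674, 0.001]
contact_force: [-0.1, 0.7, -0.4]
grip_width: 0.0374
```

```bash

python3 - <<'E'
from h import *
s=look('w8',[])
E
```

```text
15.0833 [0.5081 0.0094 0.0613] [-0.11  0.93  0.05  1.9  -0.13  0.31  0.51]
```

View pics/w8.png

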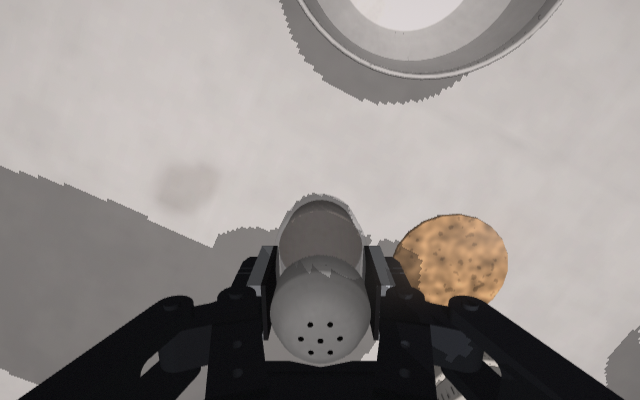

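Request:
servo_tool:
  deltas:
    - [[-0.1, -0.1, -0.2, 0, -1], [-0.1, -0.1, -0.4, 0, -1], [-0.1, -0.1, -0.5, 0, -1], [-0.1, -0.1, -0.5, 0, -1]]

```text
time_s: 15.42
tcp_pos: [0.5069, 0.0082, 0.0567]
tcp_rot: [1.647, 2.673, 0.001]
contact_force: [-6.0, 0.6, 34.5]
grip_width: 0.0377
```

Request:
servo_tool:
  deltas:
    - [[0, 0, 0, 0, -0.2], [0, 0, 0, 0, 0.1], [0, 0, 0, 0, 0.5], [0, 0, 0, 0, 1], [0, 0, 0, 0, 1], [0, 0, 3, 0, 1], [0, 0, 7, 0, 1], [0, 0, 11, 0, 1], [0, 0, 15, 0, 1], [0, 0, 18, 0, 1]]

```text
time_s: 16.25
tcp_pos: [0.5065, 0.0083, 0.2381]
tcp_rot: [1.647, 2.673, 0.002]
contact_force: [0.5, -0.1, 0.1]
grip_width: 0.0856
```

```bash

python3 - <<'E'
from h import *
s=look('w9',['salt_center','timer_center','bowl'])
E
```

```text
16.3 [0.508  0.0083 0.2423] [-0.14  0.62  0.11  1.75 -0.1   0.76  0.48]
salt_center 0.72 [298. 149. 345. 207.] [0.507  0.0106] [-2.3 -2.6  2.3  2.4] mask (array([0.505 , 0.0134]), np.float64(0.804))
timer_center 0.89 [374. 231. 436. 301.] [ 0.6349 -0.0416] [-1.5  0.7  1.3 -0.6] mask (array([ 0.636 , -0.0408]), np.float64(0.805))
bowl 0.92 [302.   4. 441.  92.] [0.4973 0.1243] [  3.3 -24.4  -3.2  29.9] mask (array([0.4826, 0.1472]), np.float64(0.989))
bowl 0.43 [238. 257. 316. 363.] [ 0.5319 -0.1418] [-13.7   6.7  13.8  -5.4] mask (array([ 0.5345, -0.1439]), np.float64(0.685))
```

View pics/w9.png

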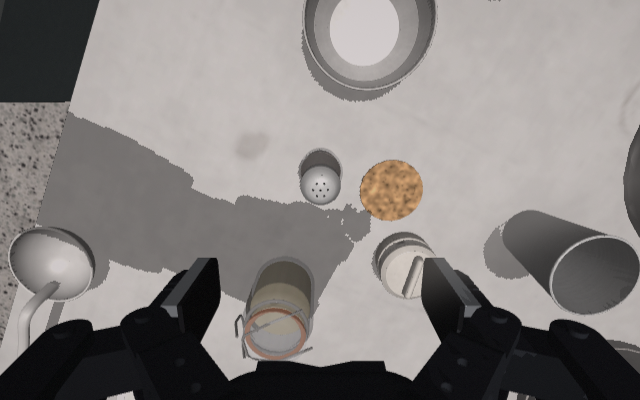

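Request:
servo_tool:
  deltas:
    - [[-1, -4, 0, -3, 1], [-2, -8, 1, -6, 1], [-3, -12, 1, -9, 1], [-4, -16, 1, -12, 1], [-5, -20, 1, -12.4, 1], [-6, -24, 0, -12.4, 1], [-6, -28, -2, -12.4, 1], [-6.1, -32, -4, -12.4, 1], [-6.1, -32.5, -5, -12.4, 1], [-6.1, -32.5, -5, -12.4, 1]]

```text
time_s: 17.28
tcp_pos: [0.4432, -0.319, 0.1811]
tcp_rot: [-1.929, -2.473, 0.003]
contact_force: [-0.8, -0.1, -0.3]
grip_width: 0.0848
```

Request:
servo_tool:
  deltas:
    - [[0, 0, 0, 0, 1], [0, 0, 0, 0, 1]]

```text
time_s: 17.45
tcp_pos: [0.4457, -0.3155, 0.1848]
tcp_rot: [-1.925, -2.481, -0.001]
contact_force: [-0.6, 0.4, 0.3]
grip_width: 0.0854
```

```bash

python3 - <<'E'
from h import *
s=look('w10',['box_center'])
E
```

```text
17.5 [ 0.4459 -0.3155  0.1852] [ 0.51  0.76  0.1   1.68 -0.1   0.71  0.91]
box_center 0.82 [274. 130. 367. 258.]
```

View pics/w10.png

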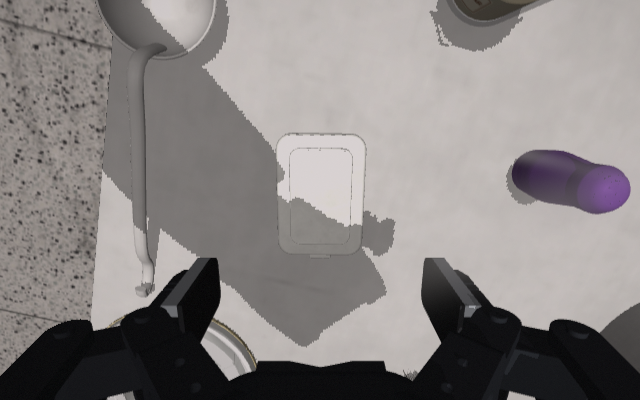

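```bash

python3 - <<'E'
from h import *
s=snapshot('wrist')
i=s['img'][120:270,265:380];cv2.imwrite('pics/c10.png',cv2.resize(i,None,fx=4,fy=4,interpolation=cv2.INTER_CUBIC))
print(back(s,[321,193.5],.046),r.get_obs()['tcp_pos'])
for p in [(320.5,133),(320.5,254),(278,193),(365,193)]:print(back(s,p,.046))
E
```

```text
[ 0.44690595 -0.31480008  0.046     ] [ 0.4459737  -0.31569714  0.18550648]
[ 0.43481802 -0.26950401  0.046     ]
[ 0.45949952 -0.36520498  0.046     ]
[ 0.41408326 -0.32283458  0.046     ]
[ 0.4802946  -0.30577891  0.046     ]
```

View pics/c10.png

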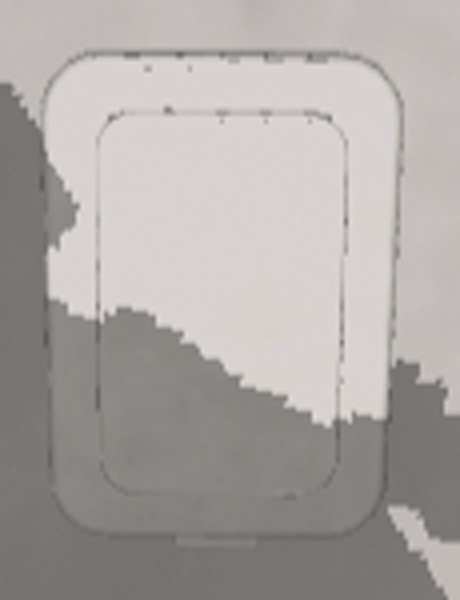

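Request:
servo_tool:
  deltas:
    - [[0.15, -0.2, -4, 0, 1], [0.15, -0.2, -8, 0, 1], [0.15, -0.2, -11, 0, 1], [0.15, -0.2, -13, 0, 1], [0.15, -0.2, -15, 0, 1], [0.15, -0.2, -15.9, 0, 1], [0.15, -0.2, -15.9, 0, 1], [0.15, -0.2, -15.9, 0, 1]]

```text
time_s: 18.27
tcp_pos: [0.4473, -0.3185, 0.0268]
tcp_rot: [1.926, 2.481, -0.0]
contact_force: [0.4, -0.7, 0.2]
grip_width: 0.0855
```

Request:
servo_tool:
  deltas:
    - [[0, 0, 0, 0, 0.3], [0, 0, 0, 0, -1], [0, 0, 0, 0, -1], [0, 0, 0, 0, -1], [0, 0, 0, 0, -1], [0, 0, 0, 0, -1], [0, 0, 0, 0, -1]]

```text
time_s: 18.85
tcp_pos: [0.4475, -0.3189, 0.0275]
tcp_rot: [1.926, 2.48, 0.0]
contact_force: [-0.9, 2.0, 10.4]
grip_width: 0.0687
```

Request:
servo_tool:
  deltas:
    - [[0, 0, 2, 0, -1], [0, 0, 5, 0, -1], [0, 0, 9, 0, -1], [0, 0, 9, 0, -1]]
  newtons: 45

```text
time_s: 19.18
tcp_pos: [0.4488, -0.32, 0.1227]
tcp_rot: [1.922, 2.474, 0.001]
contact_force: [0.6, 0.8, -0.2]
grip_width: 0.0683
```

```bash

python3 - <<'E'
from h import *
s=look('w11',[]);print(r.get_obs()['grip_width'])
E
```

```text
19.2333 [ 0.4483 -0.3195  0.12  ] [ 0.52  0.86  0.08  1.73 -0.11  0.55  0.92]
0.06805970116829109
```

View pics/w11.png

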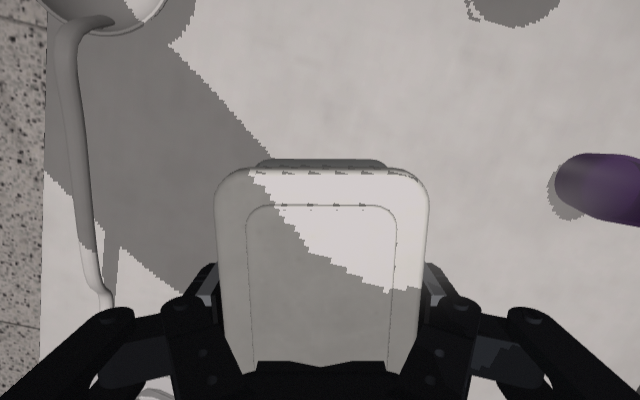

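Request:
servo_tool:
  deltas:
    - [[0, 0, 4, 0, -1], [0, 0, 8, -2, -1], [1, 3, 12, -4, -1], [2, 6.5, 15, -6, -1], [3.5, 10, 15, -9, -1], [5, 13.5, 15, -12, -1], [6.5, 17, 15, -15, -1], [8, 20.5, 15, -18, -1], [9.5, 24, 15, -20, -1], [11, 27.5, 15, -20, -1]]

```text
time_s: 20.07
tcp_pos: [0.5573, -0.0414, 0.2662]
tcp_rot: [-2.331, -2.106, -0.0]
contact_force: [0.3, -1.0, -1.7]
grip_width: 0.0683
```

Request:
servo_tool:
  deltas:
    - [[0, 0, 0, 0, -1]]

```text
time_s: 20.15
tcp_pos: [0.5588, -0.0356, 0.2654]
tcp_rot: [-2.318, -2.117, -0.004]
contact_force: [0.8, 3.6, -1.6]
grip_width: 0.0678
```

Request:
servo_tool:
  deltas:
    - [[1.5, 3.5, 0, 0, -1], [3, 7, 0, 0, -1], [4.5, 10.5, 0, 0, -1], [5.6, 13.1, -1, 0, -1], [5.6, 13.1, -4, 0, -1], [5.6, 13.1, -7, 0, -1], [5.6, 13.1, -9, 0, -1], [5.6, 13.1, -10, 0, -1], [5.6, 13.1, -10, 0, -1], [5.6, 13.1, -10, 0, -1]]

```text
time_s: 20.98
tcp_pos: [0.6133, 0.0873, 0.1668]
tcp_rot: [2.329, 2.109, 0.001]
contact_force: [-0.7, 0.4, -0.6]
grip_width: 0.0683
```

```bash

python3 - <<'E'
from h import *
s=look('w12',['bowl','cup','timer_center','salt_center']);print(r.get_obs()['grip_width'])
E
```

```text
21.0333 [0.6135 0.0873 0.1673] [-0.31  0.9   0.27  1.42 -0.28  0.86 -0.06]
bowl 0.61 [ 46.  51. 208. 212.] [0.4845 0.1468] [ 0.2 -0.7 -0.2  0.9] mask (array([0.4835, 0.1467]), np.float64(0.989))
timer_center 0.44 [ 47.  51. 208. 211.] [0.4731 0.1511] [ 22.7  34.8 -27.1 -38.9] mask (array([0.4702, 0.1715]), np.float64(0.417))
salt_center 0.65 [174. 259. 217. 298.] [0.5138 0.034 ] [-18.7 -29.2  24.4  27.3] mask (array([0.5258, 0.0317]), np.float64(0.087))
0.06815954025066863
```

View pics/w12.png

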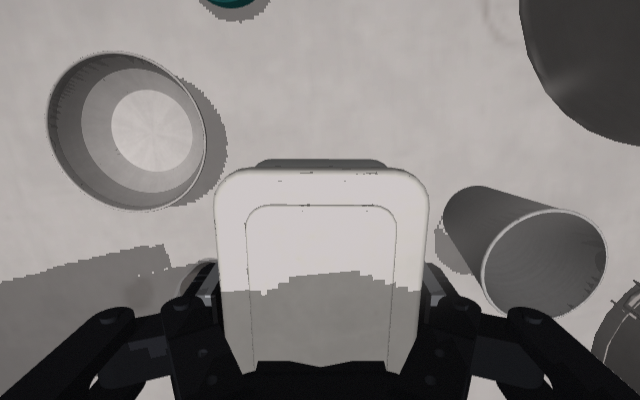

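```bash

python3 - <<'E'
from h import *
s=snapshot('wrist');print(back(s,[544,263],.102))
# box lid far edge center & midpoint
a=back(s,[322,168],.167+.019)
print(a,r.get_obs()['tcp_pos'])
E
```

```text
[0.74472995 0.0522862  0.102     ]
[0.6194135  0.13882095 0.186     ] [0.61325239 0.08743024 0.16681186]
```

Request:
servo_tool:
  deltas:
    - [[0.1, 0.9, -3, 0, -1], [0.1, 0.9, -6, 0, -1], [0.1, 0.9, -9, 0, -1], [0.1, 0.9, -11, 0, -1], [0.1, 0.9, -12.5, 0, -1], [0.1, 0.9, -13.4, 0, -1], [0.1, 0.9, -13.7, 0, -1], [0.1, 0.9, -13.7, 0, -1]]

```text
time_s: 21.95
tcp_pos: [0.614, 0.0962, 0.0296]
tcp_rot: [-2.328, -2.109, 0.0]
contact_force: [-2.9, -1.5, 3.9]
grip_width: 0.0685
```

Request:
servo_tool:
  deltas:
    - [[0, 0, -0.1, 0, -1], [0, 0, -0.15, 0, -1], [0, 0, -0.15, 0, -1]]

```text
time_s: 22.2
tcp_pos: [0.6143, 0.0966, 0.029]
tcp_rot: [2.328, 2.109, 0.001]
contact_force: [-4.3, 0.6, 9.8]
grip_width: 0.0685
```

Request:
servo_tool:
  deltas:
    - [[0, 0, 0, 0, 0.3], [0, 0, 0, 0, 0.6], [0, 0, 0, 0, 1], [0, 0, 0, 0, 1], [0, 0, 0, 0, 1], [0, 0, 2, 0, 1], [0, 0, 6, 0, 1], [0, 0, 10, 0, 1], [0, 0, 14, 0, 1], [0, 0, 18, 0, 1]]

```text
time_s: 23.03
tcp_pos: [0.6137, 0.0963, 0.2099]
tcp_rot: [2.329, 2.108, 0.0]
contact_force: [0.9, -0.2, 0.6]
grip_width: 0.0853
```

Request:
servo_tool:
  deltas:
    - [[-2, 0, 3, 0, 1], [-4, 0, 6, 0, 1], [-6, 0, 8, 0, 1], [-6, 0, 8, 0, 1], [-6, 0, 8, 0, 1]]

```text
time_s: 23.45
tcp_pos: [0.554, 0.0966, 0.2888]
tcp_rot: [2.328, 2.109, 0.003]
contact_force: [-0.1, 0.2, 0.0]
grip_width: 0.0857
```

```bash

python3 - <<'E'
from h import *
s=look('w13',['bowl','roll_center','box_center','timer_center','salt_center']);print(r.get_obs()['grip_width'])
E
```

```text
23.5 [0.5542 0.0965 0.2877] [-0.39  0.67  0.32  1.48 -0.23  1.02 -0.11]
bowl 0.71 [194.  74. 302. 182.] [0.4837 0.1446] [ 0.6 -0.9 -0.6  1. ] mask (array([0.4829, 0.1465]), np.float64(0.976))
roll_center 0.66 [168.   0. 223.  16.] [0.4437 0.2662] [ -6.6 -25.5   7.2  31. ] mask (array([0.4415, 0.2957]), np.float64(0.979))
box_center 0.97 [338. 111. 410. 210.]
timer_center 0.84 [368. 239. 424. 302.] [ 0.6365 -0.0458] [ 0.5  1.4 -0.4 -1.5] mask (array([ 0.6359, -0.0417]), np.float64(0.937))
timer_center 0.6 [282.   1. 346.  38.] [0.5632 0.2436] [  1.3 -16.2  -1.3  20.2] mask (array([0.5645, 0.2623]), np.float64(0.993))
salt_center 0.71 [265. 218. 307. 276.] [0.5084 0.0091] [-0.4 -1.9  0.5  1.7] mask (array([0.5051, 0.0096]), np.float64(0.826))
0.08535520968651601
```

View pics/w13.png

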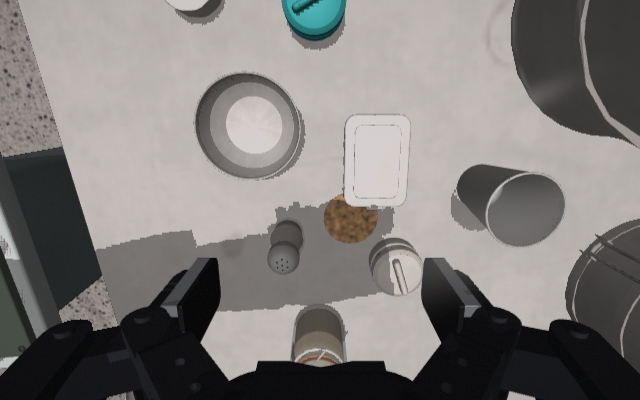

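```bash

python3 - <<'E'
from h import *
s=snapshot('wrist');i=s['img'][100:260,310:440];cv2.imwrite('pics/c13.png',cv2.resize(i,None,fx=3.7,fy=3.7,interpolation=cv2.INTER_CUBIC))
s2=snapshot('side');i=s2['img'][140:240,300:420];cv2.imwrite('pics/s13.png',cv2.resize(i,None,fx=5,fy=5,interpolation=cv2.INTER_CUBIC))
print(back(s,[377,160.5],.046))
E
```

```text
[0.61511922 0.09967183 0.046     ]
```

View pics/c13.png

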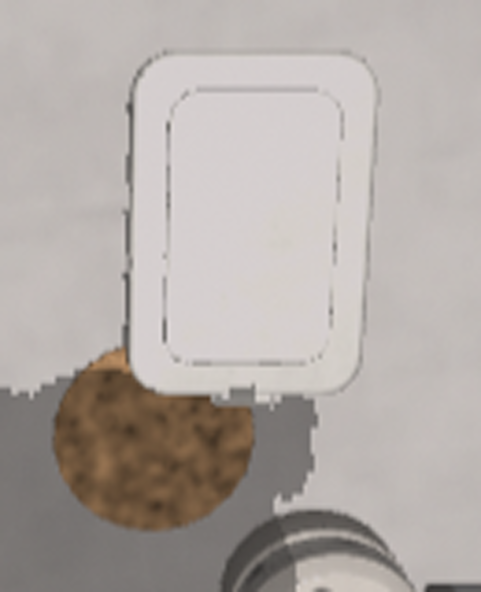

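View pics/s13.png

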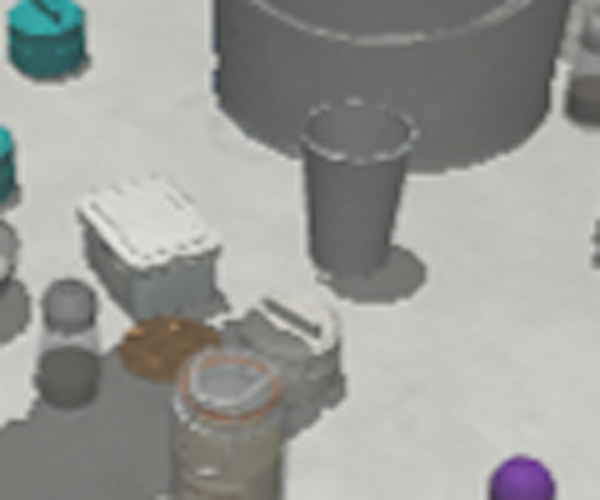

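Request:
servo_tool:
  deltas:
    - [[2, 0, -3, 0, 1], [4, 0, -6, 0, 1], [6, 0, -9, 0, 1], [6, 0, -13, 0, 1], [6, 0, -17, 0, 1], [6, 0, -21, 0, 1], [6, 0, -24, 0, 1], [6, 0, -25.5, 0, 1], [6, 0, -25.7, 0, 1], [6, 0, -25.7, 0, 1]]

```text
time_s: 24.68
tcp_pos: [0.6138, 0.0962, 0.03]
tcp_rot: [-2.328, -2.108, 0.002]
contact_force: [0.3, 0.1, 0.4]
grip_width: 0.0853
```

Request:
servo_tool:
  deltas:
    - [[0, 0, 0, 0, 1], [0, 0, 0, 0, 0.3], [0, 0, 0, 0, -1], [0, 0, 0, 0, -1], [0, 0, 0, 0, -1], [0, 0, 0, 0, -1], [0, 0, 0, 0, -1]]

```text
time_s: 25.27
tcp_pos: [0.6148, 0.0965, 0.0321]
tcp_rot: [2.327, 2.108, 0.003]
contact_force: [-0.3, -0.0, 9.0]
grip_width: 0.068
```

Request:
servo_tool:
  deltas:
    - [[0, 0, 3, 0, -1], [0, 0, 7, 5, -1], [0, 0, 10, 12, -1], [0, 0, 10, 19, -1], [0, 0, 10, 26, -1], [0, 0, 10, 33, -1], [0, 0, 10, 40, -1], [0, 0, 10, 47, -1], [0, 0, 10, 54, -1], [0.2, 0.1, 10, 60, -1]]

```text
time_s: 26.1
tcp_pos: [0.6161, 0.0971, 0.1315]
tcp_rot: [0.953, 2.993, -0.0]
contact_force: [-0.4, -0.4, -1.3]
grip_width: 0.068
```

Request:
servo_tool:
  deltas:
    - [[0, 0, 0, 7, -1], [0, 0, 0, 14, -1], [0, 0, 0, 16, -1], [0, 0, 0, 16, -1], [0, 0, 0, 16, -1], [0, 0, 0, 16, -1]]

```text
time_s: 26.6
tcp_pos: [0.6161, 0.0974, 0.1309]
tcp_rot: [0.539, 3.094, -0.0]
contact_force: [-1.4, -0.0, -1.6]
grip_width: 0.0681
```

```bash

python3 - <<'E'
from h import *
s=look('w14',[]);o=r.get_obs();v=o['tcp_rot'];print(o['grip_width'],v,np.degrees(2*np.arctan2(v[1],v[0])))
E
```

```text
26.65 [0.616  0.0975 0.1308] [-0.16  0.93 -0.11  1.42  0.13  0.79  0.91]
0.0680848344020286 [ 5.38771340e-01  3.09471272e+00 -2.90403873e-04] 160.24824417990263
```

View pics/w14.png

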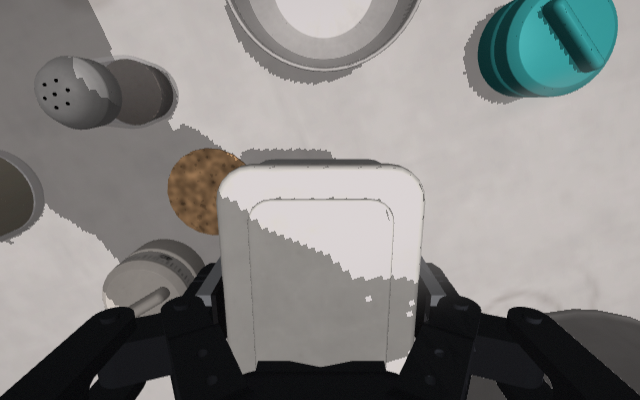

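Request:
servo_tool:
  deltas:
    - [[0.05, 0, -3, 0, -1], [0.05, 0, -6, 0, -1], [0.05, 0, -8, 0, -1], [0.05, 0, -9, 0, -1], [0.05, 0, -9.6, 0, -1], [0.05, 0, -9.6, 0, -1], [0.05, 0, -9.6, 0, -1]]

```text
time_s: 27.23
tcp_pos: [0.617, 0.0975, 0.0355]
tcp_rot: [0.537, 3.094, 0.0]
contact_force: [-0.3, 0.7, -1.3]
grip_width: 0.0683
```

Request:
servo_tool:
  deltas:
    - [[0, 0, -0.1, 0, -1], [0, 0, -0.2, 0, -1], [0, 0, -0.3, 0, -1], [0, 0, -0.3, 0, -1]]

```text
time_s: 27.57
tcp_pos: [0.6168, 0.0974, 0.0319]
tcp_rot: [0.537, 3.094, 0.0]
contact_force: [1.0, 0.5, 0.8]
grip_width: 0.0681
```

Request:
servo_tool:
  deltas:
    - [[0, 0, -0.1, 0, -1], [0, 0, -0.15, 0, -1], [0, 0, -0.15, 0, -1]]

```text
time_s: 27.82
tcp_pos: [0.6176, 0.0971, 0.0309]
tcp_rot: [0.537, 3.093, 0.001]
contact_force: [2.3, -3.4, 10.7]
grip_width: 0.068
```

Seated. Release and rise.

Request:
servo_tool:
  deltas:
    - [[0, 0, 0.1, 0, 0.3], [0, 0, 0.1, 0, 0.6], [0, 0, 0.1, 0, 1], [0, 0, 0.1, 0, 1], [0, 0, 0.1, 0, 1], [0, 0, 2, 0, 1], [0, 0, 6, 0, 1], [0, 0, 10, 0, 1], [0, 0, 14, 0, 1], [0, 0, 18, 0, 1]]

```text
time_s: 28.65
tcp_pos: [0.616, 0.0974, 0.2119]
tcp_rot: [-0.536, -3.095, 0.0]
contact_force: [1.0, 0.0, -0.0]
grip_width: 0.0856
```

Request:
servo_tool:
  deltas:
    - [[-2, 2, 3, 0, 1], [-4, 4, 6, 0, 1], [-6, 6, 8, 0, 1], [-6, 8, 8, 0, 1], [-6, 8, 8, 0, 1], [-6, 8, 8, 0, 1]]

```text
time_s: 29.15
tcp_pos: [0.5562, 0.1782, 0.2899]
tcp_rot: [-0.534, -3.096, 0.0]
contact_force: [0.6, 0.6, 0.9]
grip_width: 0.0852
```

```bash

python3 - <<'E'
from h import *
s=look('w15',['bowl','roll_center','timer_center','salt_center','box_center'])
E
```

```text
29.2 [0.5565 0.1771 0.2896] [-0.31  0.68 -0.12  1.39  0.08  1.07  0.79]
bowl 0.67 [216.  53. 322. 168.] [0.4845 0.1482] [-1.2  1.3  1.2 -1.5] mask (array([0.4841, 0.1471]), np.float64(0.97))
roll_center 0.86 [361.   0. 420.  56.] [0.4483 0.2934] [-2.2 -5.6  2.1  6.8] mask (array([0.442 , 0.2951]), np.float64(0.907))
timer_center 0.97 [146. 249. 199. 299.] [ 0.6269 -0.0434] [-4.8 -4.8  5.3  5.1] mask (array([ 0.6359, -0.0419]), np.float64(0.389))
timer_center 0.82 [362. 119. 424. 173.] [0.5646 0.2621] [ 0.4 -2.1 -0.3  2. ] mask (array([0.5662, 0.2616]), np.float64(0.975))
timer_center 0.82 [504. 187. 577. 248.] [0.7054 0.4045] [-0.4  1.1  0.4 -1. ] mask (array([0.7064, 0.4037]), np.float64(0.934))
salt_center 0.94 [  0. 300.  56. 365.] [ 0.6332 -0.2365] [-12.7  -1.6  15.6   2.5] mask (array([ 0.63  , -0.2657]), np.float64(0.902))
salt_center 0.68 [126. 154. 196. 199.] [0.5065 0.0126] [-0.2 -4.2  0.3  3.8] mask (array([0.5065, 0.0126]), np.float64(0.818))
box_center 0.68 [238. 189. 303. 284.]
```

View pics/w15.png

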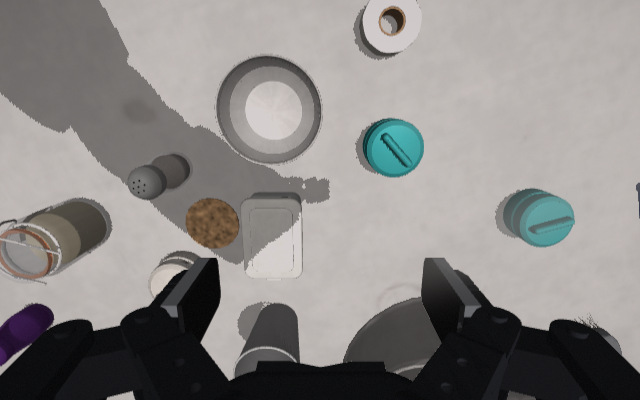

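```bash

python3 - <<'E'
from h import *
s=snapshot('wrist');i=s['img'][180:295,225:325];cv2.imwrite('pics/c15.png',cv2.resize(i,None,fx=5,fy=5,interpolation=cv2.INTER_CUBIC))
print(r.get_obs()['tcp_pos'])
E
```

```text
[0.55663562 0.17687359 0.28976551]
```

View pics/c15.png

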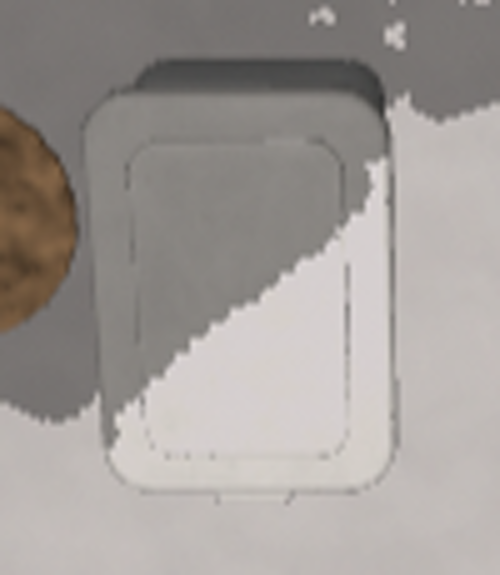

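Request:
servo_tool:
  deltas:
    - [[-3, 2, -1, 0, 1], [-6, 5, -3, 0, 1], [-9, 8, -6, 0, 1], [-11.4, 11.8, -9, 0, 1], [-11.4, 11.8, -12, 0, 1], [-11.4, 11.8, -13, 0, 1], [-11.4, 11.8, -13, 0, 1], [-11.4, 11.8, -13, 0, 1]]

```text
time_s: 30.17
tcp_pos: [0.4428, 0.2949, 0.1601]
tcp_rot: [-0.537, -3.095, 0.002]
contact_force: [0.7, -0.6, 0.6]
grip_width: 0.0857
```

```bash

python3 - <<'E'
from h import *
s=look('w16',['roll_center'])
E
```

```text
30.2167 [0.4434 0.2949 0.161 ] [-0.6   0.77 -0.08  1.75  0.1   0.62  0.49]
roll_center 0.95 [283. 150. 359. 231.] [0.4412 0.2961] [-1.5 -0.3  1.5  0.4] mask (array([0.4419, 0.2943]), np.float64(0.881))
```

View pics/w16.png

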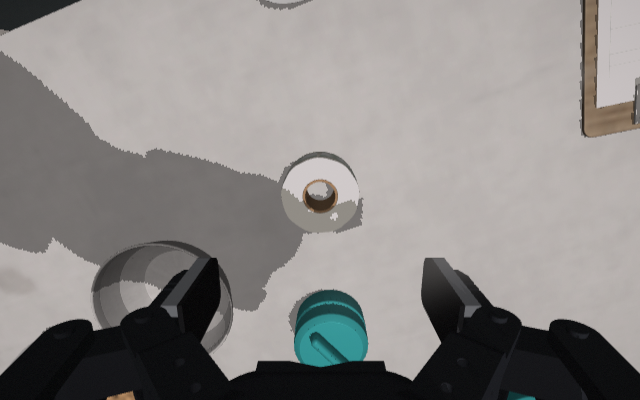

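```bash

python3 - <<'E'
from h import *
s=snapshot('wrist');o=r.get_obs();T=cv2.Rodrigues(o['tcp_rot'])[0];K,c,R=cam(s)
off=T.T@(c-o['tcp_pos'])
print('roll',back(s,[320.5,194.5],.03),o['tcp_pos'])
c2=np.array([.55664,.17687,.28977])+T@off
s2=dict(s);s2['xyz']=c2
P=lambda u,v:back(s2,[225+u/5,180+v/5],.046)
l,rr,t_,b=P(96,280),P(396,290),P(235,88),P(252,492)
print(l,rr,t_,b,(l+rr)/2,(t_+b)/2)
E
```

```text
roll [0.44256771 0.29570023 0.03      ] [0.44361401 0.29490321 0.16145649]
[0.60189657 0.06877609 0.046     ] [0.6273778  0.13240533 0.046     ] [0.57027671 0.115764   0.046     ] [0.66424839 0.0821425  0.046     ] [0.61463718 0.10059071 0.046     ] [0.61726255 0.09895325 0.046     ]
```

Request:
servo_tool:
  deltas:
    - [[2, -2, 3, 0, 1], [4, -5, 6, 0, 1], [7, -8, 8, 0, 1], [9, -11, 8, 0, 1], [11, -14, 8, 0, 1], [13, -17, 8, 0, 1], [15.5, -19, 8, 0, 1], [15.5, -19, 8, 0, 1], [15.5, -19, 8, 0, 1]]

```text
time_s: 31.07
tcp_pos: [0.5984, 0.1033, 0.2408]
tcp_rot: [0.542, 3.093, 0.0]
contact_force: [-1.1, 0.7, -0.3]
grip_width: 0.0855
```

```bash

python3 - <<'E'
from h import *
s=look('w17',['bowl','cup','box_center','salt_center'])
d=nets.regions_of('wrist','box_center')[0]['box'];i=s['img'][120:260,250:400];cv2.imwrite('pics/c17.png',cv2.resize(i,None,fx=4,fy=4,interpolation=cv2.INTER_CUBIC))
def rect(L,W,z,c,a):
    u=np.array([np.cos(a),np.sin(a)]);v=np.array([-u[1],u[0]])
    return np.array([np.r_[c+u*i*L/2+v*j*W/2,z] for i,j in [(1,1),(1,-1),(-1,-1),(-1,1)]])
im=s['img'].copy()
for c,col in [((.6147,.0978),(0,0,255)),((.6177,.0995),(0,255,0))]:
    q=proj(s,rect(.099,.068,.046,np.array(c),np.radians(160.25)));cv2.polylines(im,[np.round(q*16).astype(int)],True,col,1,shift=4)
cv2.imwrite('pics/c17o.png',cv2.resize(im[120:260,250:400],None,fx=4,fy=4,interpolation=cv2.INTER_NEAREST))
E
```

```text
31.1167 [0.5976 0.1048 0.2409] [-0.16  0.77 -0.14  1.38  0.12  1.    0.9 ]
bowl 0.61 [260.   0. 391. 105.] [0.5014 0.1432] [ -0.1 -16.1   0.1  19.9] mask (array([0.4827, 0.1471]), np.float64(0.987))
cup 0.57 [274. 281. 361. 366.] [0.7321 0.053 ] [  1.4 -15.7  -1.4  14. ] mask (array([0.7399, 0.0508]), np.float64(0.709))
salt_center 0.91 [  0. 279.  62. 347.] [ 0.6346 -0.2346] [-16.2  -3.7  20.6   4.8] mask (array([ 0.6297, -0.2636]), np.float64(0.911))
salt_center 0.6 [151.  91. 225. 142.] [0.5053 0.0131] [-2.1 -1.8  2.6  2.2] mask (array([0.5068, 0.0138]), np.float64(0.807))Traceback (most recent call last):
  File "<stdin>", line 3, in <module>
IndexError: list index out of range
```

View pics/w17.png

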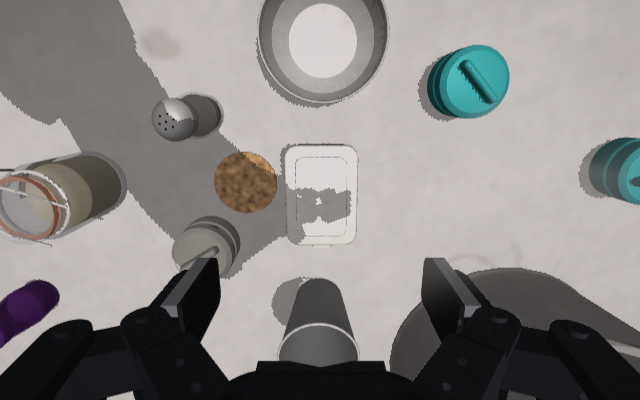

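```bash

python3 - <<'E'
from h import *
s=snapshot('wrist')
def rect(L,W,z,c,a):
    u=np.array([np.cos(a),np.sin(a)]);v=np.array([-u[1],u[0]])
    return np.array([np.r_[c+u*i*L/2+v*j*W/2,z] for i,j in [(1,1),(1,-1),(-1,-1),(-1,1)]])
im=cv2.resize(s['img'][80:260,150:400],None,fx=3.2,fy=3.2,interpolation=cv2.INTER_CUBIC)
for c,col in [((.6147,.0978),(0,0,255)),((.6177,.0995),(0,200,0))]:
    q=(proj(s,rect(.099,.068,.046,np.array(c),np.radians(160.25)))-[150,80]+.5)*3.2;cv2.polylines(im,[np.round(q*16).astype(int)],True,col,1,shift=4)
q=(proj(s,M['bowl']*1+[.4834,.1465,0])-[150,80]+.5)*3.2;cv2.polylines(im,[np.round(q[48:]*16).astype(int)],True,(255,0,0),1,shift=4)
q=(proj(s,cyl([(.003,.034)])+[.5866,.022,0])-[150,80]+.5)*3.2;cv2.polylines(im,[np.round(q*16).astype(int)],True,(255,0,0),1,shift=4)
for z in (0,.09):
  q=(proj(s,cyl([(z,.022 if z==0 else .002)])+[.5069,.0085,0])-[150,80]+.5)*3.2;cv2.polylines(im,[np.round(q*16).astype(int)],True,(0,0,255),1,shift=4)
for z,rr in ((.024,.0315),(.0,.0315)):
  q=(proj(s,cyl([(z,rr)])+[.6382,-.0402,0])-[150,80]+.5)*3.2;cv2.polylines(im,[np.round(q*16).astype(int)],True,(0,0,255),1,shift=4)
cv2.imwrite('pics/c17o.png',im)
E
```

```text
(no output)
```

View pics/c17o.png

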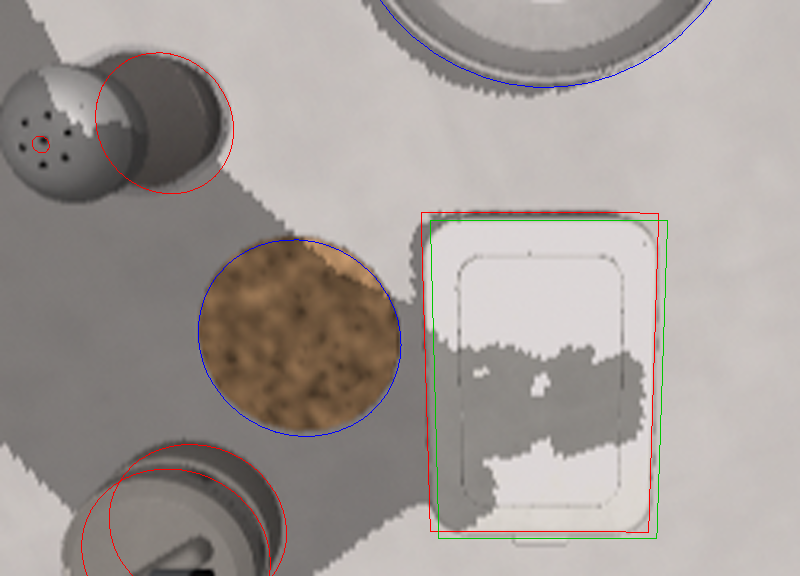

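Request:
servo_tool:
  deltas:
    - [[-2, 3, 0, 0, 1], [-4.5, 6, 0, 0, 1], [-7, 9, 0, 0, 1], [-9.5, 12, -2, 0, 1], [-12, 15, -5, 0, 1], [-14.5, 18, -8, 0, 1], [-15.5, 19.1, -11, 0, 1], [-15.5, 19.1, -13, 0, 1], [-15.5, 19.1, -13, 0, 1], [-15.5, 19.1, -13, 0, 1]]

```text
time_s: 32.25
tcp_pos: [0.4424, 0.2962, 0.1101]
tcp_rot: [-0.536, -3.095, 0.002]
contact_force: [0.9, -1.1, 0.6]
grip_width: 0.0855
```

```bash

python3 - <<'E'
from h import *
s=look('w18',['roll_center'])
im=cv2.resize(s['img'][120:300,240:400],None,fx=3,fy=3,interpolation=cv2.INTER_CUBIC)
for z in (0,.03):
  q=(proj(s,cyl([(z,.03)])+[.4425,.2955,0])-[240,120]+.5)*3;cv2.polylines(im,[np.round(q*16).astype(int)],True,(0,0,255),1,shift=4)
cv2.imwrite('pics/c18.png',im)
E
```

```text
32.3 [0.4433 0.296  0.1111] [-0.61  0.86 -0.07  1.79  0.11  0.5   0.47]
roll_center 0.58 [272. 163. 365. 260.] [0.4414 0.2955] [-2.1 -1.1  2.   1.4] mask (array([0.4419, 0.2947]), np.float64(0.927))
```

View pics/c18.png

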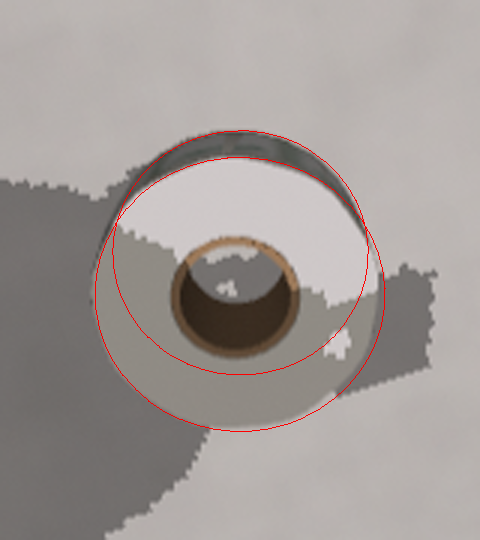

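Request:
servo_tool:
  deltas:
    - [[-0.1, -0.1, -3, 0, 1], [-0.1, -0.1, -6, 0, 1], [-0.1, -0.1, -7.5, 0, 1], [-0.1, -0.1, -8, 0, 1], [-0.1, -0.1, -8, 0, 1], [-0.1, -0.1, -8, 0, 1]]
  newtons: 30

```text
time_s: 32.85
tcp_pos: [0.4424, 0.2954, 0.0316]
tcp_rot: [0.537, 3.094, 0.002]
contact_force: [0.0, -0.3, 0.8]
grip_width: 0.0854
```

Request:
servo_tool:
  deltas:
    - [[0, 0, 0, 0, 0.3], [0, 0, 0, 0, -1], [0, 0, 0, 0, -1], [0, 0, 0, 0, -1], [0, 0, 0, 0, -1], [0, 0, 0, 0, -1], [0, 0, 0, 0, -1]]

```text
time_s: 33.43
tcp_pos: [0.442, 0.2956, 0.0313]
tcp_rot: [0.537, 3.094, 0.002]
contact_force: [-0.9, -2.3, 15.1]
grip_width: 0.058
```

Request:
servo_tool:
  deltas:
    - [[0, 0, 2, 0, -1], [0, 0, 6, 0, -1], [0, 0, 10, 0, -1], [0, 0, 10, 0, -1], [0, 0, 10, 0, -1]]

```text
time_s: 33.85
tcp_pos: [0.4423, 0.2959, 0.1323]
tcp_rot: [0.536, 3.093, 0.004]
contact_force: [-0.0, -0.9, -1.7]
grip_width: 0.0576
```

```bash

python3 - <<'E'
from h import *
s=look('w19',[])
E
```

```text
33.9 [0.4417 0.2955 0.1308] [-0.61  0.82 -0.08  1.78  0.11  0.54  0.47]
```

View pics/w19.png

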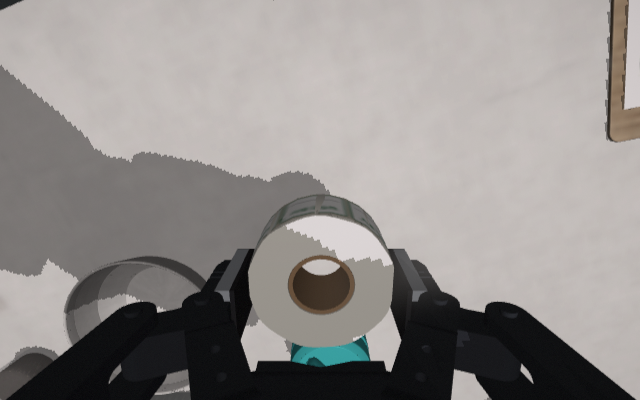

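Request:
servo_tool:
  deltas:
    - [[0, 0, 4, 0, -1], [2, -2, 7, 0, -1], [4.5, -5, 8, 0, -1], [7, -8, 8, 0, -1], [9.5, -11, 8, 0, -1], [12, -14, 8, 0, -1], [14.5, -17, 8, 0, -1], [17.3, -19.8, 6, 0, -1], [17.3, -19.8, 3, 0, -1], [17.3, -19.8, 1, 0, -1]]

```text
time_s: 34.73
tcp_pos: [0.6144, 0.0947, 0.1362]
tcp_rot: [-0.541, -3.092, 0.003]
contact_force: [-0.7, 1.0, -1.7]
grip_width: 0.0574
```

Request:
servo_tool:
  deltas:
    - [[0, 0, 0, 0, -1], [0, 0, 0, 0, -1], [0, 0, 0, 0, -1]]

```text
time_s: 34.98
tcp_pos: [0.6147, 0.0979, 0.141]
tcp_rot: [0.535, 3.095, 0.0]
contact_force: [0.4, -0.1, -0.0]
grip_width: 0.0572
```

```bash

python3 - <<'E'
from h import *
s=look('w20',['bowl'])
E
```

```text
35.0333 [0.6149 0.0979 0.1413] [-0.14  0.92 -0.14  1.42  0.15  0.81  0.89]
bowl 0.74 [231.   0. 418.  77.] [0.5263 0.1322] [ -2.2 -54.4   2.3  74.9] mask (array([0.4828, 0.1474]), np.float64(0.993))
```

View pics/w20.png

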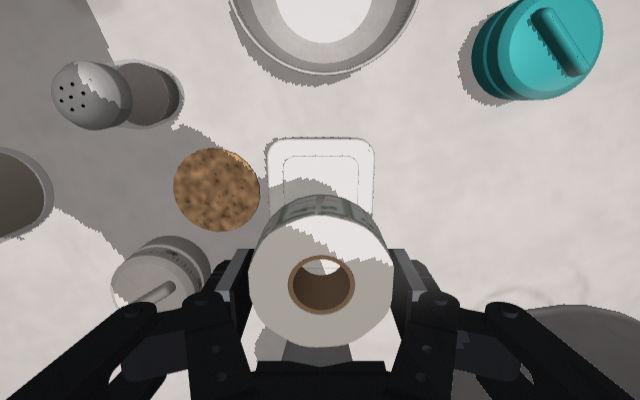

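Request:
servo_tool:
  deltas:
    - [[0, 0, -2, 0, -1], [0, 0, -4, 0, -1], [0, 0, -5.5, 0, -1], [0, 0, -6, 0, -1], [0, 0, -6, 0, -1], [0, 0, -6.2, 0, -1], [0, 0, -6.2, 0, -1]]

```text
time_s: 35.67
tcp_pos: [0.6149, 0.0975, 0.079]
tcp_rot: [0.536, 3.094, 0.001]
contact_force: [0.2, 0.3, -0.8]
grip_width: 0.0575
```

Request:
servo_tool:
  deltas:
    - [[0, 0, -0.1, 0, -1], [0, 0, -0.2, 0, -1], [0, 0, -0.2, 0, -1]]

```text
time_s: 35.92
tcp_pos: [0.6149, 0.0975, 0.0774]
tcp_rot: [0.536, 3.094, 0.001]
contact_force: [-4.5, -0.3, 14.3]
grip_width: 0.0574
```

Seated on the lid; release gently and rise.

Request:
servo_tool:
  deltas:
    - [[0, 0, 0.1, 0, 0], [0, 0, 0.1, 0, 0.3], [0, 0, 0.1, 0, 0.6], [0, 0, 0.1, 0, 1], [0, 0, 0.1, 0, 1], [0, 0, 0.1, 0, 1], [0, 0, 2, 0, 1], [0, 0, 6, 0, 1], [0, 0, 10, 0, 1], [0, 0, 14, 0, 1]]

```text
time_s: 36.75
tcp_pos: [0.6141, 0.0974, 0.2177]
tcp_rot: [-0.536, -3.095, 0.0]
contact_force: [0.9, -0.5, -0.1]
grip_width: 0.0848
```

Request:
servo_tool:
  deltas:
    - [[-1, 0, 3, 0, 1], [-2, 0, 6, 0, 1], [-3, 0, 7, 0, 1], [-3, 0, 7, 0, 1], [-3, 0, 7, 0, 1], [-3, 0, 7, 0, 1]]

```text
time_s: 37.25
tcp_pos: [0.5846, 0.0973, 0.285]
tcp_rot: [-0.536, -3.094, 0.001]
contact_force: [0.2, -0.1, -0.5]
grip_width: 0.0854
```

```bash

python3 - <<'E'
from h import *
s=look('w21',['roll_center'])
def rect(L,W,z,c,a):
    u=np.array([np.cos(a),np.sin(a)]);v=np.array([-u[1],u[0]])
    return np.array([np.r_[c+u*i*L/2+v*j*W/2,z] for i,j in [(1,1),(1,-1),(-1,-1),(-1,1)]])
im=cv2.resize(s['img'][60:310,100:420],None,fx=2.4,fy=2.4,interpolation=cv2.INTER_CUBIC)
def dr(P,col):
    q=(proj(s,P)-[100,60]+.5)*2.4;cv2.polylines(im,[np.round(q*16).astype(int)],True,col,1,shift=4)
R=(0,0,255);B=(255,0,0)
dr(rect(.099,.068,.046,np.array([.6147,.0978]),np.radians(160.25)),R)
dr(cyl([(.076,.03)])+[.6147,.0978,0],R)
dr(cyl([(.0,.022)])+[.5069,.0085,0],R);dr(cyl([(.09,.002)])+[.5069,.0085,0],R)
dr(cyl([(.0,.0315)])+[.6382,-.0402,0],R);dr(cyl([(.024,.0315)])+[.6382,-.0402,0],R)
dr(cyl([(.045,.056)])+[.4834,.1465,0],B);dr(cyl([(.003,.034)])+[.5866,.022,0],B)
dr(cyl([(.102,.038)])+[.746,.0492,0],B);dr(cyl([(.0,.036)])+[.5304,-.1295,0],B)
cv2.imwrite('pics/c21.png',im)
s2=snapshot('side');cv2.imwrite('pics/s21.png',cv2.resize(s2['img'][100:350,180:460],None,fx=2.3,fy=2.3,interpolation=cv2.INTER_CUBIC))
E
```

```text
37.3 [0.5846 0.0973 0.2848] [-0.14  0.71 -0.16  1.36  0.12  1.09  0.91]
roll_center 0.81 [304. 168. 360. 232.] [0.6288 0.0953] [ 1.9  4.  -1.9 -4.2] mask (array([0.6273, 0.0969]), np.float64(0.766))
```

View pics/c21.png

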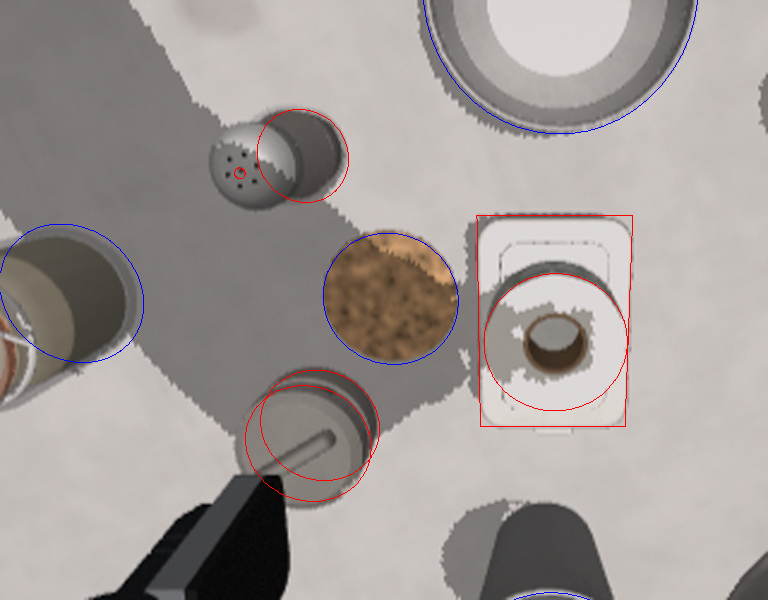

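View pics/s21.png

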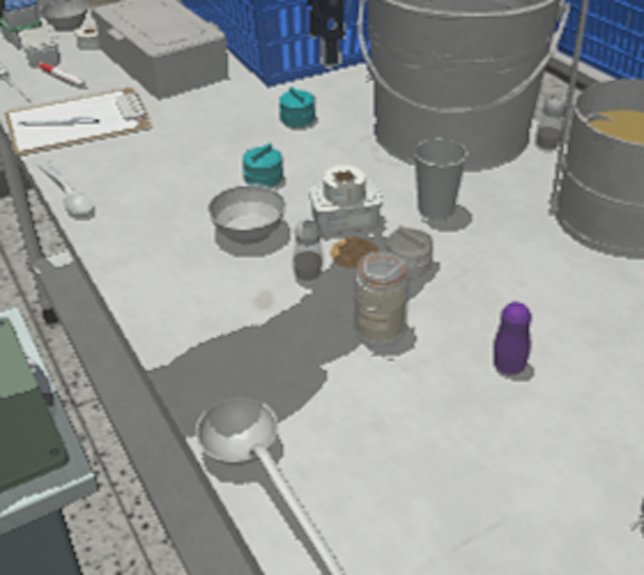

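The overlay puts every piece on its target, everything stands upright, and the gripper hangs clear. Handing in.

Request:
servo_tool:
  deltas:
    - [[0, 0, 0, 0, 1], [0, 0, 0, 0, 1]]

```text
time_s: 37.57
tcp_pos: [0.5845, 0.0974, 0.2855]
tcp_rot: [-0.537, -3.095, 0.001]
contact_force: [0.4, -0.3, 0.4]
grip_width: 0.0858
```

```bash
python3 -c "
from plant import r
print(r.hand_in(),r.get_obs()['time_s'])"
```

```text
the job is handed in; nothing more can be done
the job is handed in; nothing more can be done
```

The tasting point is set out and the job was handed in at about 37.6 s. The off-white timer stands between cup and jar, and the steel salt shaker between bowl and jar. The sample box stands between bowl and cup, with the label roll flat and centred on its lid. The box went down before the roll. The arm didn't touch the look-alikes, the spoon or the ladle.

- **Box placed twice:** on the first try, its long side came up to the cork coaster's edge, so it may not have stood flat. I picked it up, turned it about 75° and set it down again clear of the coaster.
- **Last checks:** in the final wrist picture, the target outlines fit the box, roll, salt shaker and timer to about 2 mm. The side view shows everything upright and the gripper well clear.
- **Readings that disagreed:**
  - The networks put the salt shaker up to about 5 mm off. I went by its cap holes and base in the picture, which matched the target.
  - An early estimate put the box about 3 mm off, but a closer picture showed it about 1 mm off.
  - The network's final position for the roll was 12 mm off, because its model assumes the roll is on the worktop; the picture shows it centred.
- **Force:** the highest wrist force I saw was about 35 N, when setting down the salt shaker. That is under the limits.

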